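Sweep the glue-up panel clear and trace its seam

ROBOT

A 6-joint arm with a two-finger parallel gripper is mounted at the origin on the work surface. World frame = base frame: x ahead of the robot, y to its left, z up, the work surface at z = 0. Lengths are in mm, angles in degrees, forces in N, time in s.
With the tool pointing down it reaches from about 300 to 850 mm from the base axis. Payload 4.2 kg.
Tool frame: the origin (TCP) lies midway between the tips of the shut fingers; the grasp point (between the pads) lies 19 mm behind it; y points along the fingers, z is the direction in which the jaws open and shut, and the axes are right-handed (so a half turn about y gives the same grasp; the last joint's range is limited). The gripper opens to 91 mm and grips with 3 to 60 N. Pads are 32 mm wide; open, the fingers measure 118 mm over their backs; the gripper's body (76 mm by 178 mm) begins 60 mm behind the grasp point.
Start: joints at [63.484, 18.312, 89.639, -0, 72.044, -1.146], TCP at [246.375, 519.56, 213.976] pointing down, gripper open.
Joint ranges: [-177.97, 177.97], [-48.28, 115.42], [12.27, 149.76], [-77.06, 257.06], [2.81, 150.46], [-146.56, 146.56]. Speed limits (degrees/s): [147.25, 147.25, 180, 180, 180, 180].

INTERFACE

Orientations are given as [roll, pitch, yaw] about the fixed x, y, z axes, in that order (R = Rz(yaw) Ry(pitch) Rx(roll)).
In Python, from workcell import env gives the robot as it stands.
- The arm moves only by the shell command python3 -m handwheel 'ROWS' [FORCE]. ROWS is JSON, a list of rows, each a list of 3 entries, a list of its own where there are three numbers: the opening, from 0 (shut) to 1 (fully open), then the shift along the tool's x, y, z in mm, then the turn, a rotation vector about the tool's x, y, z in degrees. A call has exactly 10 rows; each row shifts and turns the commanded pose from where the row before left it, along the tool's axes as they then stand; what a row does not reach is not made up. A row lasts 1/12 s, in which the tool goes at most 41.7 mm and 7.16 degrees, less where a joint would pass 70% of its speed; a pose out of reach is approached as far as the arm can. A call is refused whole if a number of a shift passes 41.7 or a number of a turn 7.16, either way. A call with a gripper value outside its range is refused whole. The fingers move at their own pace and stop on an object; FORCE is the grip in N (left out, the last holds). Time passes only in rows, so rows that do not move let the fingers close, or fill a call up. It gives the time, the measured TCP pose, the force and the opening at its end, in the units of the state.
- env.state(): the state, without advancing time (a new reading comes with each control period).
- env.grab_frame(name): name is "scene" or "top"; returns the picture (400x640x3 uint8, red, green, blue); there is no depth.
- env.camera_info(name): a dict with "fx", "fy", "cx", "cy" (pixels), "camera_from_world" (4x4, takes a point from world to camera coordinates). Camera axes: x right, y down, z forward; pixel columns grow to the right and rows downward; lengths in mm; the calibration is good to about 2 mm. A picture is of the moment at which its call begins. camera_info takes no time and is no camera call.
- env.job_done(): hands the job in, once; it reports no verdict.
Trained networks look in the newest picture that a camera, given by its name, has taken for a name from the list of things; names that differ only in an ending like _2 or _b are one class to them, and where a whole thing is asked for, a point or a joint stands for the part that bears it (a point fixed in the world has none). Each returns a list of dicts, best first, with "p" (0 to 1); they miss things now and then, are a little off and sometimes report something else, mostly with a low value. They report only what shows in the picture. A call takes as long as a camera call. They do not tell look-alikes from the thing itself.
- env.masks_of(camera, label): "region" (400x640 bool, what is visible of it) and "location" ([column, row] in pixels, amid what is visible of it).
The state is a dict: "time_s": time; "qpos": joint angles; "qvel": joint speeds; "effort": joint torques, N m; "ee_pos": TCP position; "ee_rot": TCP orientation; "force": force on the tool from outside, world axes, zero at the start; "torque": the same for the moment, N m; "gripper_width": finger opening in mm.
Only numpy, scipy, OpenCV 4.12 (cv2) and the standard library are available. Lean on these libraries where they do the work, as an engineer would, in place of code of your own. Each camera call takes 0.05 s, during which the arm holds its last target.

TASK

With the hand sweeper, never with the hand itself, sweep all the offcuts off the glue-up panel into the scrap tray (one that falls beside the tray may be picked up by hand). Only when the panel is clear, draw the tracer's sprung tip along the seam to bed the joint down, from the red dot through both bends to the blue dot and back to the red dot, each way in one slow, unbroken stroke at 1 to 2 cm/s, the tip lightly pressed in but not bottomed, on the line all the way and touching the panel nowhere else. At the end the tracer must hang upright in its stand again, the sweeper stand on its green mat and every offcut lie in the tray, with the other things on the bench left alone.

Things in the scene. Friction and masses are not known exactly. Their poses are not given: they have to be found in the camera images.
- panel: Fixed glue-up panel, 260 x 260 mm, a lighter and a darker board joined, on bearers; origin at the centre of its underside on the table, flat top 80 mm above it; x, y along its edges, z up. Dark battens 12 mm wide, 16 mm high stand on the top along its -x and +x edges, 236 mm apart; the -y and +y edges are open, and the tray stands at the +y edge.
- tray: Fixed grey open scrap tray, 260 mm (x) by 140 mm (y), 45 mm high, walls and floor 4 mm; origin at the centre of its underside on the table; axes parallel to the panel's. Its rim is 35 mm below the panel's top and 3 mm from the panel's +y edge: what is pushed over that edge falls in.
- mat: Fixed green mat, 70 mm (x) by 150 mm (y), 3 mm thick, the sweeper's parking place; origin at the centre of its underside, on the table.
- sweeper: Loose hand sweeper (about 300 g) standing upright on the mat: a foot 34 mm thick (x), 120 mm wide (y), 36 mm high, with a rubber edge, and on its middle a yellow upright square grip 28 x 28 mm, from 36 to 120 mm above the origin. Origin at the centre of its underside, z up. It can push towards its +x or -x.
- stand: Fixed aluminium stand, 80 x 80 mm and 100 mm high, with a square 30 x 30 mm hole right through it from top to bottom; origin at the centre of its underside, on the table; x, y along its sides.
- tracer: Loose seam tracer (140 g) hanging upright in the stand, its collar on the stand's top: black collar 48 mm diameter, 8 mm thick; above it an orange square grip 24 x 24 mm, 8 to 78 mm above the origin; below it a steel shank 22 mm in diameter, 60 mm long, then the sprung brass tip. Origin on the axis at the collar's underside; z up the axis, x, y along the grip's sides.
- tracer_point (a point): The lowest point of the tracer's round brass tip (12 mm diameter), 85 mm below the tracer's origin when the tip is out.
- tracer_tip (a joint): How far the sprung tip is pushed in, 0 (out) to 0.012 m (fully in). The spring needs 1.2 N to start moving and 0.4 N more for each mm; 3 to 7 mm is a good pressure.
- seam_a: First straight part of the seam, a black line 6 mm wide on the panel's top, 65 mm long from the red dot (18 mm wide) to the first bend. Origin at its middle on the top surface; x along it towards the blue dot, z up.
- seam_b: Middle, slanting part of the seam, 92 mm long between the two bends; origin and axes as for the first part.
- seam_c: Last straight part of the seam, 65 mm long from the second bend to the blue dot (18 mm wide); origin and axes as for the first part.
- offcut0: Loose timber offcut, red, 62 mm (x) by 30 mm (y) by 22 mm (z), 35 g; origin at its centre. It begins flat on the panel, or is absent.
- offcut1: Loose timber offcut, blue, 60 mm (x) by 34 mm (y) by 22 mm (z), 35 g; origin at its centre. It begins flat on the panel, or is absent.
- offcut2: Loose timber offcut, dark brown bare wood, 66 mm (x) by 28 mm (y) by 22 mm (z), 35 g; origin at its centre. It begins flat on the panel, or is absent.
- offcut3: Loose timber offcut, green, 60 mm (x) by 30 mm (y) by 22 mm (z), 35 g; origin at its centre. It begins flat on the panel, or is absent.
- offcut4: Loose timber offcut, white, 64 mm (x) by 32 mm (y) by 22 mm (z), 35 g; origin at its centre. It begins flat on the panel, or is absent.
- offcut5: Loose timber offcut, yellow, 61 mm (x) by 36 mm (y) by 22 mm (z), 35 g; origin at its centre. It begins flat on the panel, or is absent.
- glue_bottle: Bystander, not to be disturbed: red glue bottle with white cap, 56 mm diameter, 150 mm tall; loose; origin at the centre of its underside.
- pen_jar: Bystander, not to be disturbed: white open jar, 72 mm diameter, 90 mm tall; loose; origin at the centre of its underside.
- stamp: Bystander, not to be disturbed: red rubber-stamp handle, 44 mm diameter, 80 mm tall; loose; origin at the centre of its underside.
- tape_roll: Bystander, not to be disturbed: brown tape roll lying flat, 90 mm diameter, 30 mm tall; loose; origin at the centre of its underside.
- spacer_block: Bystander, not to be disturbed: plain wooden block, 100 x 60 x 30 mm; loose; origin at the centre of its underside.
- mug: Bystander, not to be disturbed: blue mug with a handle, 76 mm diameter, 90 mm tall; loose; origin at the centre of its underside.
Not all that is in view belongs to the job. Of the things that look like the offcut1, the largest one is meant.

How it is judged (in metres and radians):
On the way, in this order (a step that is already met when the one before it is completed fails the run):
1. every offcut has been swept off the panel into the tray (x of offcut0 in the frame of tray between -0.13 and 0.13 m and y of offcut0 in the frame of tray between -0.07 and 0.07 m and z of each of offcut0, offcut1, offcut2, offcut3, offcut4, offcut5 in the frame of tray below 0.075 m and x of offcut1 in the frame of tray between -0.13 and 0.13 m and y of offcut1 in the frame of tray between -0.07 and 0.07 m and x of offcut2 in the frame of tray between -0.13 and 0.13 m and y of offcut2 in the frame of tray between -0.07 and 0.07 m and x of offcut3 in the frame of tray between -0.13 and 0.13 m and y of offcut3 in the frame of tray between -0.07 and 0.07 m and x of offcut4 in the frame of tray between -0.13 and 0.13 m and y of offcut4 in the frame of tray between -0.07 and 0.07 m and x of offcut5 in the frame of tray between -0.13 and 0.13 m and y of offcut5 in the frame of tray between -0.07 and 0.07 m), for 0.2 s.
2. the pressed-in tip is on the seam at the red dot (within 10 mm) (x of tracer_point in the frame of seam_a between -0.0425 and -0.0225 m and y of tracer_point in the frame of seam_a between -0.01 and 0.01 m and value of joint tracer_tip above 0.0005 m and height (world z) of tracer_point below 0.086 m), for 0.05 s.
3. the pressed-in tip is on the seam at the middle of the first straight (within 10 mm) (x of tracer_point in the frame of seam_a between -0.01 and 0.01 m and y of tracer_point in the frame of seam_a between -0.01 and 0.01 m and value of joint tracer_tip above 0.0005 m and height (world z) of tracer_point below 0.086 m), for 0.05 s.
4. the pressed-in tip is on the seam at the first bend (within 10 mm) (x of tracer_point in the frame of seam_a between 0.0225 and 0.0425 m and y of tracer_point in the frame of seam_a between -0.01 and 0.01 m and value of joint tracer_tip above 0.0005 m and height (world z) of tracer_point below 0.086 m), for 0.05 s.
5. the pressed-in tip is on the seam at the middle of the slanting part (within 10 mm) (x of tracer_point in the frame of seam_b between -0.01 and 0.01 m and y of tracer_point in the frame of seam_b between -0.01 and 0.01 m and value of joint tracer_tip above 0.0005 m and height (world z) of tracer_point below 0.086 m), for 0.05 s.
6. the pressed-in tip is on the seam at the second bend (within 10 mm) (x of tracer_point in the frame of seam_c between -0.0425 and -0.0225 m and y of tracer_point in the frame of seam_c between -0.01 and 0.01 m and value of joint tracer_tip above 0.0005 m and height (world z) of tracer_point below 0.086 m), for 0.05 s.
7. the pressed-in tip is on the seam at the middle of the last straight (within 10 mm) (x of tracer_point in the frame of seam_c between -0.01 and 0.01 m and y of tracer_point in the frame of seam_c between -0.01 and 0.01 m and value of joint tracer_tip above 0.0005 m and height (world z) of tracer_point below 0.086 m), for 0.05 s.
8. the pressed-in tip is on the seam at the blue dot (within 10 mm) (x of tracer_point in the frame of seam_c between 0.0225 and 0.0425 m and y of tracer_point in the frame of seam_c between -0.01 and 0.01 m and value of joint tracer_tip above 0.0005 m and height (world z) of tracer_point below 0.086 m), for 0.05 s.
9. the pressed-in tip is on the seam at the middle of the slanting part on the way back (within 10 mm) (all of step 5), for 0.05 s.
10. the pressed-in tip is on the seam at the red dot again (within 10 mm) (all of step 2), for 0.05 s.
At the end, for the whole second after the job is handed in: All offcuts at rest inside the tray (centres under 75 mm high); tracer hanging in its stand within 12 mm of the hole axis and 0.1 rad of upright, collar on the top within 6 mm; sweeper upright on its mat within 40 mm (mat x) and 50 mm (mat y) of its centre, tilted under 0.06 rad (all of step 1 and linear speed of each of offcut0, offcut1, offcut2, offcut3, offcut4, offcut5, tracer, sweeper below 0.03 m/s and horizontal distance between tracer and stand below 0.012 m and z of tracer in the frame of stand between 0.095 and 0.106 m and angle between tracer's own z axis and vertical below 0.1 rad and x of sweeper in the frame of mat between -0.04 and 0.04 m and y of sweeper in the frame of mat between -0.05 and 0.05 m and height (world z) of sweeper below 0.008 m and angle between sweeper's own z axis and vertical below 0.06 rad); the robot touches nothing.
It fails at once if an offcut on the panel is pushed or taken with the hand, the arm or the tracer instead of the sweeper ((z of offcut0 in the frame of panel above 0.08 m and x of offcut0 in the frame of panel between -0.13 and 0.13 m and y of offcut0 in the frame of panel between -0.13 and 0.13 m and contact force between any of the fingers, the arm, tracer and offcut0 above 0.5 N) or (z of offcut1 in the frame of panel above 0.08 m and x of offcut1 in the frame of panel between -0.13 and 0.13 m and y of offcut1 in the frame of panel between -0.13 and 0.13 m and contact force between any of the fingers, the arm, tracer and offcut1 above 0.5 N) or (z of offcut2 in the frame of panel above 0.08 m and x of offcut2 in the frame of panel between -0.13 and 0.13 m and y of offcut2 in the frame of panel between -0.13 and 0.13 m and contact force between any of the fingers, the arm, tracer and offcut2 above 0.5 N) or (z of offcut3 in the frame of panel above 0.08 m and x of offcut3 in the frame of panel between -0.13 and 0.13 m and y of offcut3 in the frame of panel between -0.13 and 0.13 m and contact force between any of the fingers, the arm, tracer and offcut3 above 0.5 N) or (z of offcut4 in the frame of panel above 0.08 m and x of offcut4 in the frame of panel between -0.13 and 0.13 m and y of offcut4 in the frame of panel between -0.13 and 0.13 m and contact force between any of the fingers, the arm, tracer and offcut4 above 0.5 N) or (z of offcut5 in the frame of panel above 0.08 m and x of offcut5 in the frame of panel between -0.13 and 0.13 m and y of offcut5 in the frame of panel between -0.13 and 0.13 m and contact force between any of the fingers, the arm, tracer and offcut5 above 0.5 N)).
It fails at once if the tracer touches the panel more than 9 mm off the seam or beyond its ends (contact force between tracer and panel above 0.3 N and not ((x of tracer_point in the frame of seam_a between -0.0415 and 0.0415 m and y of tracer_point in the frame of seam_a between -0.009 and 0.009 m) or (x of tracer_point in the frame of seam_b between -0.0550977 and 0.0550977 m and y of tracer_point in the frame of seam_b between -0.009 and 0.009 m) or (x of tracer_point in the frame of seam_c between -0.0415 and 0.0415 m and y of tracer_point in the frame of seam_c between -0.009 and 0.009 m))).
It fails at once if the tracer, while pressing on the panel, moves faster than 60 mm/s or presses with more than 14 N (tip bottomed) (contact force between tracer and panel above 14 N or (contact force between tracer and panel above 0.3 N and linear speed of tracer above 0.06 m/s)).
It fails at once if the tip is lifted off or set down part-way along the seam, more than 20 mm from its ends (z of tracer_point in the frame of panel between 0.07 and 0.09 m and value of joint tracer_tip below 0.0002 m and ((x of tracer_point in the frame of seam_a between -0.0125 and 0.0325 m and y of tracer_point in the frame of seam_a between -0.012 and 0.012 m) or (x of tracer_point in the frame of seam_b between -0.0460977 and 0.0460977 m and y of tracer_point in the frame of seam_b between -0.012 and 0.012 m) or (x of tracer_point in the frame of seam_c between -0.0325 and 0.0125 m and y of tracer_point in the frame of seam_c between -0.012 and 0.012 m))).
It fails at once if a bystander is moved more than 30 mm (distance of any of glue_bottle, pen_jar, stamp, tape_roll, spacer_block, mug from where it was at the start of the episode above 0.03 m).
Of offcut0, offcut1, offcut2, offcut3, offcut4, offcut5 only 3 to 6 are there at a start; the rules pass over those that are not, and their reading is None.
At some moment in a run one of offcut0, offcut1, offcut2, offcut3, offcut4, offcut5 may be knocked a few centimetres aside while the robot is not near it.
It also fails if it takes over 208 s, if anything falls off the work surface, if the arm or the gripper's body presses on something with over 40 N, if the wrist force passes 120 N, or if a joint passes its speed limit or range.

## Working session

There is one attempt and no reset: what is moved stays moved. The work goes in short steps, Python scripts to look and compute and a shell command to move; the robot and the scene stay as the last step left them, time stands still between calls to the robot, and variables do not carry over. Pictures are saved under pics/ and viewed, and the job is handed in when it is done.

```bash
ls; mkdir -p pics; python3 - <<'E'
from workcell import env
import cv2,numpy as np
np.set_printoptions(suppress=True,precision=3)
print(env.state())
for n in("scene","top"):
    f=env.grab_frame(n); cv2.imwrite(f"pics/a_{n}.png",f[:,:,::-1]); 
    ci=env.camera_info(n); print(n,{k:np.array(v) for k,v in ci.items()})
E
```

```text
pics
{'time_s': 0.0, 'qpos': array([63.482, 18.35 , 89.706, -0.003, 72.046, -1.146]), 'qvel': array([-0.023, -0.011, -0.04 ,  0.04 , -0.06 , -0.034]), 'effort': array([ -0.   , -41.248, -23.197,   0.073,   0.046,  -0.   ]), 'ee_pos': array([246.167, 519.073, 213.144]), 'ee_rot': array([-90.101,  -0.001, -25.37 ]), 'force': array([-0.001,  0.029, -0.823]), 'torque': array([ 0.064, -0.028,  0.019]), 'gripper_width': 91.07833449829256}
scene {'fx': array(434.001), 'fy': array(434.001), 'cx': array(324.612), 'cy': array(201.539), 'camera_from_world': array([[  -0.792,    0.611,    0.019,  431.179],
       [   0.447,    0.6  ,   -0.664, -182.339],
       [  -0.417,   -0.517,   -0.748, 1529.195],
       [   0.   ,    0.   ,    0.   ,    1.   ]])}
top {'fx': array(371.409), 'fy': array(371.409), 'cx': array(323.133), 'cy': array(199.501), 'camera_from_world': array([[   0.006,   -1.   ,    0.005,  -20.293],
       [  -0.997,   -0.006,   -0.081,  540.072],
       [   0.081,   -0.004,   -0.997, 1024.286],
       [   0.   ,    0.   ,    0.   ,    1.   ]])}
```

View pics/a_scene.png

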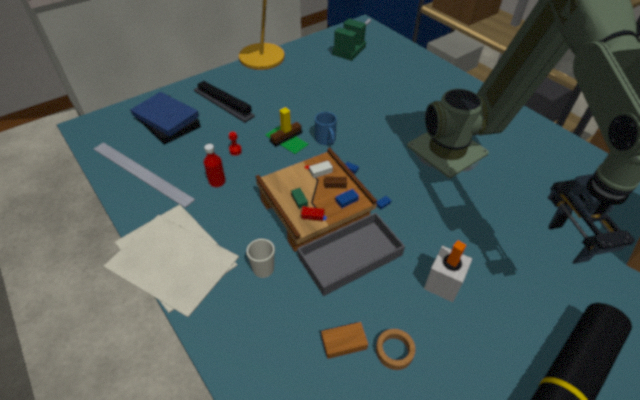

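View pics/a_top.png

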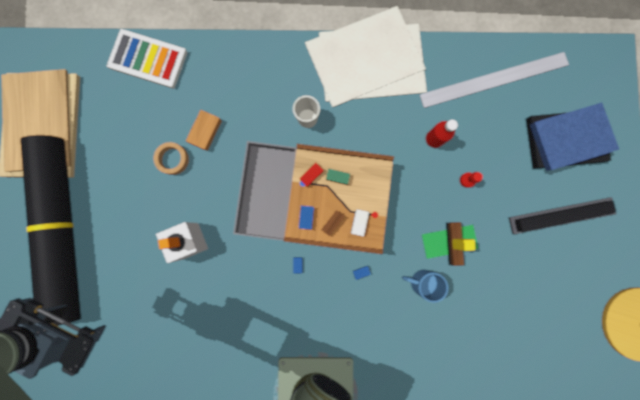

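The panel holds five offcuts: red, green, blue, brown and white. Two small blue blocks lie on the table at top (297,265) and (362,272). The blue one on the panel, at (307,217), is larger, so it fits offcut1. I'll enlarge the crop to confirm that and run the networks.

```bash
cat > h.py <<'E'
from workcell import env
import cv2,numpy as np
np.set_printoptions(suppress=True,precision=2)
def proj(n,P):
    ci=env.camera_info(n); T=np.array(ci["camera_from_world"]); P=np.atleast_2d(P).astype(float)
    c=P@T[:3,:3].T+T[:3,3]; return np.c_[ci["fx"]*c[:,0]/c[:,2]+ci["cx"],ci["fy"]*c[:,1]/c[:,2]+ci["cy"]]
def back(n,uv,z):
    ci=env.camera_info(n); T=np.array(ci["camera_from_world"]); uv=np.atleast_2d(uv).astype(float)
    d=np.c_[(uv[:,0]-ci["cx"])/ci["fx"],(uv[:,1]-ci["cy"])/ci["fy"],np.ones(len(uv))]@T[:3,:3]
    o=-T[:3,:3].T@T[:3,3]; t=(z-o[2])/d[:,2]; return o+d*t[:,None]
def crop(n,name,x0,y0,x1,y1,s):
    f=env.grab_frame(n); c=cv2.resize(f[y0:y1,x0:x1],None,fx=s,fy=s,interpolation=cv2.INTER_CUBIC)
    cv2.imwrite(f"pics/{name}.png",c[:,:,::-1]); return f
E
python3 - <<'E'
from h import *
crop("top","b_top",230,130,490,310,3)
crop("scene","b_scene",240,90,440,300,2.8)
for l,z in [("panel",80),("tray",45),("mat",3),("sweeper",36),("stand",100),("tracer",100),("seam_a",80),("offcut0",102),("offcut1",102),("offcut2",102),("offcut3",102),("offcut4",102),("offcut5",102),("glue_bottle",75),("mug",80),("pen_jar",85),("stamp",60),("tape_roll",30),("spacer_block",30)]:
    for d in env.masks_of("top",l)[:3]:
        m=d["region"].astype(np.uint8); 
        r=cv2.minAreaRect(cv2.findNonZero(m)) if m.any() else None
        print(l,round(d["p"],2),np.array(d["location"]),m.sum(),back("top",d["location"],z)[0], np.array(r[0]),np.array(r[1]),round(r[2],1))
E
```

```text
panel 0.95 [339.5 196.4] 8437 [544.04 -60.17  80.  ] [339.19 198.23] [100.27 100.23] 7.3
tray 0.94 [265.9 187.6] 4761 [570.24 141.32  45.  ] [265.48 190.42] [51.54 94.43] 8.3
tray 0.18 [205.1 129.1] 854 [733.44 314.04  45.  ] [204.26 129.67] [24.57 35.54] 24.0
mat 0.94 [436.  243.5] 760 [ 418.22 -338.84    3.  ] [449.37 241.33] [24.71 53.15] 78.7
sweeper 0.86 [456.6 245.8] 827 [ 413.42 -385.42   36.  ] [460.94 243.07] [43.9  27.94] 86.2
sweeper 0.61 [311.  175.8] 274 [605.23  17.44  36.  ] [311.5 174. ] [12.02 23.33] 45.0
stand 0.82 [186.6 239.6] 1086 [427.85 334.86 100.  ] [182.16 241.14] [34.17 44.38] 68.2
tracer 0.83 [171.5 240.5] 363 [425.31 373.63 100.  ] [172. 242.] [18. 26.] 90.0
seam_a 0.66 [340.1 202.8] 94 [526.97 -61.81  80.  ] [339.42 198.63] [34.05  3.39] 48.8
seam_a 0.54 [341.3 196. ] 8178 [545.14 -64.96  80.  ] [338.87 198.52] [99.11 99.62] 7.3
offcut0 0.77 [307.8 215.7] 277 [491.34  22.92 102.  ] [306.5 217. ] [22. 13.] 90.0
offcut0 0.72 [295.  265.4] 138 [363.81  54.52 102.  ] [297.5 265.5] [15.  9.] 90.0
offcut0 0.61 [360.  226.3] 333 [ 464.77 -112.33  102.  ] [360. 
[... 1295 characters left out ...]
glue_bottle 0.68 [442.5 132.9] 529 [ 719.54 -339.9    75.  ] [441.75 132.75] [19.09 33.94] 45.0
mug 0.86 [428.2 285.9] 977 [ 310.65 -292.69   80.  ] [428.  283.5] [43.13 30.41] 45.0
pen_jar 0.9 [307.7 108.2] 657 [782.08  26.54  85.  ] [306.5 111. ] [32. 25.] 90.0
stamp 0.8 [469.1 178.2] 274 [ 598.06 -415.14   60.  ] [471.  179.5] [15. 22.] 90.0
stamp 0.33 [341.5 201. ] 8203 [533.34 -66.6   60.  ] [339.01 198.31] [100.07  99.01] 7.4
tape_roll 0.65 [164.8 154.8] 618 [662.95 429.82  30.  ] [171. 158.] [32. 34.] 90.0
tape_roll 0.6 [336.7 178.4] 223 [599.23 -54.61  30.  ] [337.93 176.32] [21.48 10.41] 12.5
spacer_block 0.93 [205.9 129.9] 871 [735.24 316.5   30.  ] [203.9 130.2] [25.04 36.22] 26.6
```

View pics/b_top.png

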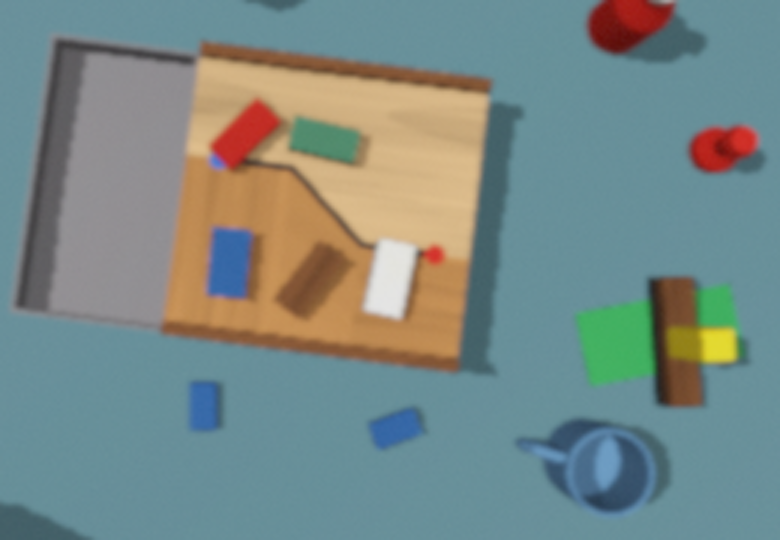

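View pics/b_scene.png

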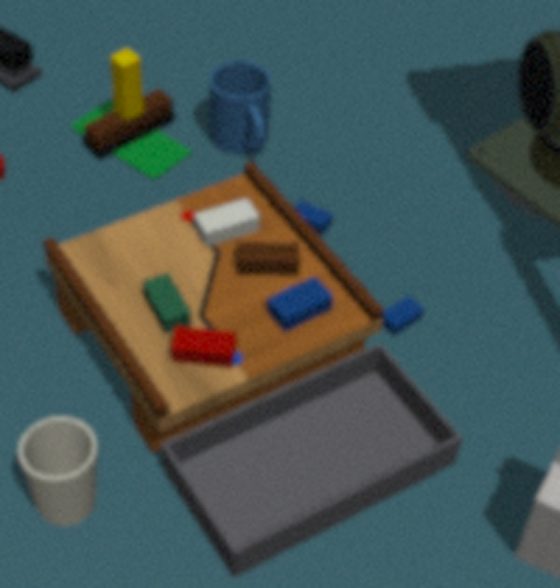

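Confirmed: the panel's blue block is about 23x13 px and the two table ones about 16x9 px, so the one at top (307,217) is offcut1. The bare-wood one is at (335,223), white (360,223), green (338,177) and red (312,174). There is no yellow offcut. Next I'll measure the poses.

```bash
python3 - <<'E'
from h import *
f=env.grab_frame("top"); s=env.grab_frame("scene")
cv2.imwrite("pics/c1.png",cv2.resize(f[215:275,415:485],None,fx=10,fy=10,interpolation=cv2.INTER_CUBIC)[:,:,::-1])
cv2.imwrite("pics/c2.png",cv2.resize(s[95:160,255:325],None,fx=9,fy=9,interpolation=cv2.INTER_CUBIC)[:,:,::-1])
# panel corners from crop (panel top z=80; battens z=96)
for nm,uv,z in [("red dot",(374.7,215),80),("bend1",(350.7,211),80),("bend2",(326.7,186),80),("blue",(302.3,184),80)]:
    print(nm,back("top",uv,z)[0])
for nm,uv,z in [("cor +x-y",(393.7,158.3),96),("cor -x-y",(383.3,253),96),("-x+y",(285,240.5),96),("+x+y",(297.5,145),96),
   ("tray +x+y",(248.3,143),45),("tray -x+y",(235,233),45)]:
    print(nm,back("top",uv,z)[0])
E
```

```text
red dot [ 495.12 -153.69   80.  ]
bend1 [505.33 -90.    80.  ]
bend2 [571.68 -25.94  80.  ]
blue [576.61  39.19  80.  ]
cor +x-y [ 644.63 -202.41   96.  ]
cor -x-y [ 396.26 -173.16   96.  ]
-x+y [426.92  81.62  96.  ]
+x+y [678.49  52.16  96.  ]
tray +x+y [694.89 192.63  45.  ]
tray -x+y [444.97 223.34  45.  ]
```

View pics/c1.png

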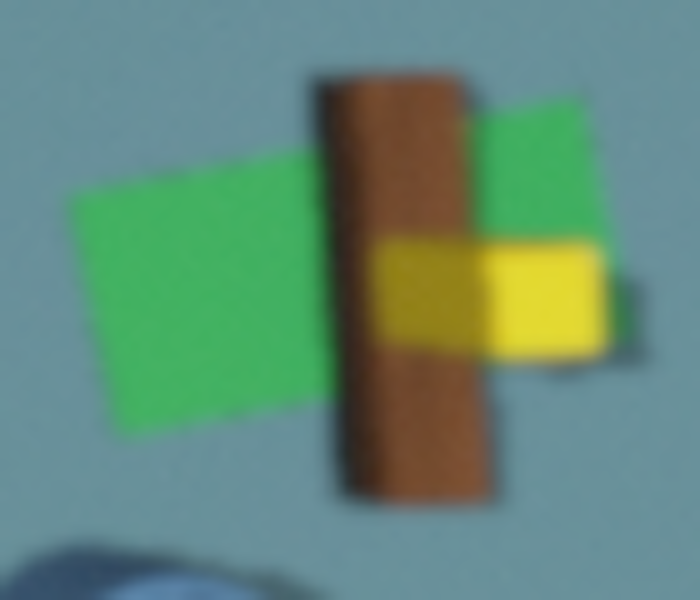

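View pics/c2.png

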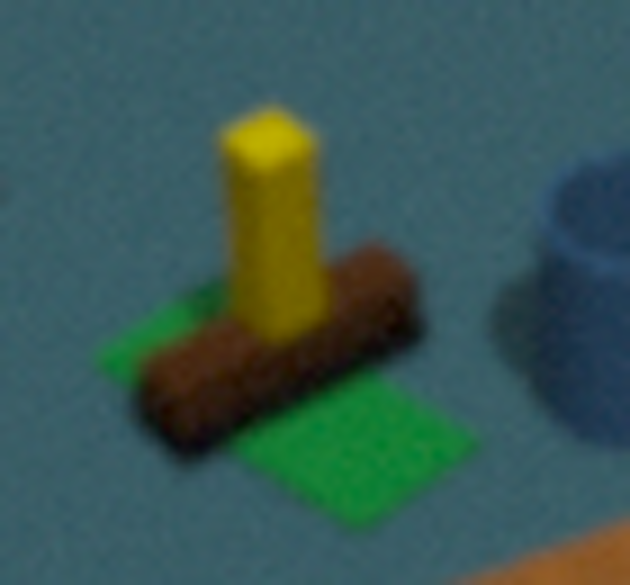

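```bash
python3 - <<'E'
from h import *
from scipy.optimize import least_squares
P=lambda x,y:(x/10+415,y/10+215)
print("grip top T",back("top",P(545,298),123)[0]," S",back("scene",(270/9+255,135/9+95),123)[0])
a=back("top",[P(345,78),P(462,75),P(495,500),P(375,500)],39);print(a)
g=back("top",[P(482,240),P(600,240),P(607,355),P(490,358)],123);print(g)
def ang(u):return np.degrees(np.arctan2(u[1],u[0]))
print("foot dir",ang(a[1]-a[2]),ang(a[0]-a[3]),"center",a.mean(0)," gripdir",ang(g[1]-g[2]),ang(g[0]-g[3]),ang(g[0]-g[1])-90)
m=back("top",[P(75,195),P(585,98),P(125,437)],3);c=(m[1]+m[2])/2
print("mat",m,"center",c,"y dir",ang(m[0]-m[1]),np.linalg.norm(m[0]-m[1]),np.linalg.norm(m[0]-m[2]))
# panel fit: batten tops outer corners z=96
def rig(obs,loc,z):
    loc=np.array(loc,float)
    F=lambda p:(np.c_[p[0]+np.cos(p[2])*loc[:,0]-np.sin(p[2])*loc[:,1],p[1]+np.sin(p[2])*loc[:,0]+np.cos(p[2])*loc[:,1]]-obs[:,:2]).ravel()
    r=least_squares(F,[obs[:,0].mean(),obs[:,1].mean(),-.12]);print(r.x[:2],np.degrees(r.x[2]),"res",r.fun)
rig(back("top",[(393.7,158.3),(383.3,253),(285,240.5),(297.5,145)],96),[(130,-130),(130-260,-130),(-130,130),(130,130)],96)
rig(back("top",[(248.3,143),(235,233)],45),[(130,70),(-130,70)],45)
# seam
q=back("top",[(374.7,215),(350.7,211),(326.7,186),(302.3,184)],80)
d=np.diff(q,axis=0);print("seam len",np.linalg.norm(d,axis=1),[ang(x) for x in d])
# scene: crop scale2.8 off 240,90
S=lambda x,y:(x/2.8+240,y/2.8+90)
print("scene panel corners",back("scene",[S(250,165),S(378,318),S(162,410),S(48,242)],96))
print("scene seam red,b1,b2,blue",back("scene",[S(187,215),S(216,252),S(205,313),S(237,358)],80))
E
```

```text
grip top T [ 419.69 -386.53  123.  ]  S [ 418.61 -385.79  123.  ]
[[ 476.52 -366.15   39.  ]
 [ 477.54 -398.53   39.  ]
 [ 361.47 -404.79   39.  ]
 [ 361.29 -371.9    39.  ]]
[[ 434.16 -370.96  123.  ]
 [ 434.34 -400.83  123.  ]
 [ 405.51 -401.82  123.  ]
 [ 404.59 -372.26  123.  ]]
foot dir 3.0873279296027674 2.856671974821746 center [ 419.21 -385.34   39.  ]  gripdir 1.9648189425663656 2.5109918070795367 0.34064297467681115
mat [[ 443.49 -300.78    3.  ]
 [ 471.97 -447.15    3.  ]
 [ 375.25 -313.91    3.  ]] center [ 423.61 -380.53    3.  ] y dir 101.01089019350697 149.1150296058282 69.48887490768615
[536.57 -60.45] -6.961339154752938 res [ 5.23 -2.84 -4.48 -0.57 -3.63  2.73  2.89  0.68]
[561.39 138.51] -7.006142914121636 res [ 4.07 -0.5  -4.07  0.5 ]
seam len [64.5  92.22 65.32] [np.float64(80.8863877437625), np.float64(43.994985688068425), np.float64(85.66599090924593)]
scene panel corners [[ 400.23 -165.98   96.  ]
 [ 438.88   92.98   96.  ]
 [ 680.17   57.09   96.  ]
 [ 648.26 -196.86   96.  ]]
scene seam red,b1,b2,blue [[ 495.89 -156.11   80.  ]
 [ 504.58  -91.31   80.  ]
 [ 566.37  -28.06   80.  ]
 [ 576.56   38.94   80.  ]]
```

```bash
cat >> h.py <<'E'
def todo(x,y,z,yaw=None):
    from scipy.spatial.transform import Rotation as R
    st=env.state(); r=R.from_euler("xyz",st["ee_rot"],degrees=True)
    d=r.inv().apply(np.array([x,y,z])-st["ee_pos"])
    print("t",round(st["time_s"],2),"pos",st["ee_pos"],"rot",st["ee_rot"],"shift tool:",d,"rows@35:",np.abs(d).max()/35, "" if yaw is None else f"turn y {-(yaw-st['ee_rot'][2])}","w",round(st["gripper_width"],1),"F",st["force"],"q",st["qpos"])
E
python3 -m handwheel '[[1,[0,-25,0],[0,-7,0]],[1,[0,-25,0],[0,-7,0]],[1,[0,-25,0],[0,-7,0]],[1,[0,-25,0],[0,-7,0]],[1,[0,0,-30],[0,0,0]],[1,[0,0,-35],[0,0,0]],[1,[0,0,-35],[0,0,0]],[1,[0,0,-35],[0,0,0]],[1,[0,0,-35],[0,0,0]],[1,[0,0,-30],[0,0,0]]]' 20
python3 -c "
from h import *
todo(419.3,-385.8,260,2.7)"
```

```text
time_s: 2.08
ee_pos: [255.1, 317.6, 314.0]
ee_rot: [-90.0, -0.0, 2.6]
force: [0.5, 0.2, 0.5]
gripper_width: 91.0
t 2.08 pos [255.13 317.59 314.02] rot [-90.01  -0.02   2.64] shift tool: [ 131.59   54.23 -710.19] rows@35: 20.2912652691524 turn y -0.061061702781223026 w 91.0 F [0.46 0.23 0.51] q [ 49.63  -0.23  98.15  -0.02  82.08 -43.01]
```

```bash
python3 -m handwheel '[[1,[14,0,-36],[0,0,0]],[1,[14,0,-36],[0,0,0]],[1,[14,0,-36],[0,0,0]],[1,[14,0,-36],[0,0,0]],[1,[14,0,-36],[0,0,0]],[1,[14,0,-36],[0,0,0]],[1,[12,0,-36],[0,0,0]],[1,[12,0,-36],[0,0,0]],[1,[12,0,-36],[0,0,0]],[1,[12,0,-36],[0,0,0]]]'
python3 -m handwheel '[[1,[0,0,-36],[0,0,0]],[1,[0,0,-36],[0,0,0]],[1,[0,0,-36],[0,0,0]],[1,[0,5,-36],[0,0,0]],[1,[0,5,-36],[0,0,0]],[1,[0,10,-36],[0,0,0]],[1,[0,10,-36],[0,0,0]],[1,[0,10,-36],[0,0,0]],[1,[0,10,-30],[0,0,0]],[1,[0,4,-20],[0,0,0]]]'
python3 -c "
from h import *
todo(419.3,-385.8,200,2.7)"
```

```text
time_s: 2.92
ee_pos: [404.1, -35.8, 314.2]
ee_rot: [-90.0, -0.1, 2.6]
force: [0.9, 0.6, 0.4]
gripper_width: 91.1
time_s: 3.75
ee_pos: [418.7, -374.0, 258.0]
ee_rot: [-89.9, 0.1, 2.5]
force: [-1.1, 0.9, -0.5]
gripper_width: 91.1
t 3.75 pos [ 418.69 -374.02  258.04] rot [-89.94   0.1    2.52] shift tool: [  0.19  58.03 -11.85] rows@35: 1.6579136108001984 turn y -0.17880362611112988 w 91.1 F [-1.09  0.87 -0.48] q [ -42.93   15.75   86.93   -0.03   77.42 -135.44]
```

```bash
python3 -m handwheel '[[1,[0,25,-4],[0,0,0]],[1,[0,25,0],[0,0,0]],[1,[0,25,0],[0,0,0]],[1,[0,25,0],[0,0,0]],[1,[0,5,0],[0,0,0]],[1,[0,0,0],[0,0,0]],[1,[0,0,0],[0,0,0]],[1,[0,0,0],[0,0,0]],[1,[0,0,0],[0,0,0]],[1,[0,0,0],[0,0,0]]]'
python3 - <<'E'
from h import *
todo(419.3,-385.8,78,2.7)
crop("scene","d1",230,60,350,160,6); crop("top","d2",400,190,510,290,6)
E
```

```text
time_s: 4.58
ee_pos: [420.2, -375.9, 156.4]
ee_rot: [-90.1, -0.1, 2.6]
force: [-0.8, 1.7, -0.7]
gripper_width: 91.3
t 4.58 pos [ 420.24 -375.92  156.35] rot [-90.11  -0.11   2.64] shift tool: [-1.55 78.37 -9.68] rows@35: 2.23912474704777 turn y -0.06251085194779193 w 91.3 F [-0.75  1.67 -0.68] q [ -42.99   19.66   96.36    0.     63.82 -135.62]
```

View pics/d1.png

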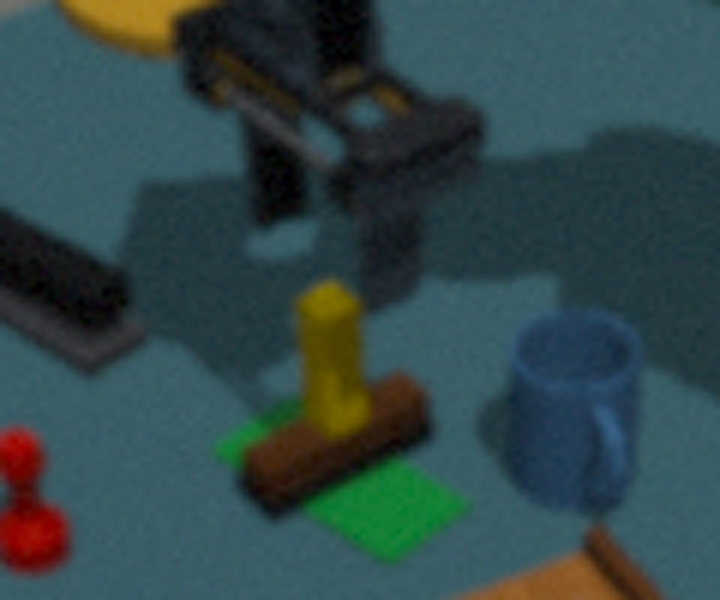

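View pics/d2.png

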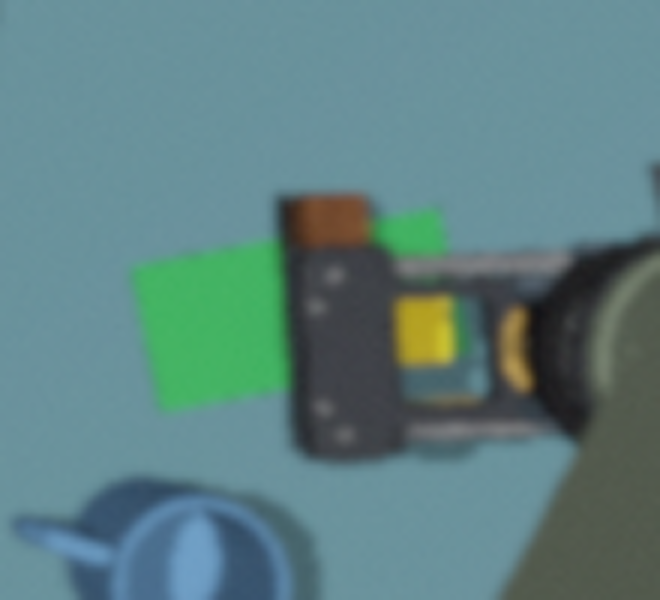

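The fingers straddle the yellow grip (top crop at (425,330), scene crop at (330,360)). The path down is clear and the mug is well aside.

```bash
python3 -m handwheel '[[1,[-1.5,10,-9.7],[0,0,0]],[1,[0,20,0],[0,0,0]],[1,[0,20,0],[0,0,0]],[1,[0,18,0],[0,0,0]],[1,[0,10,0],[0,0,0]],[1,[0,0,0],[0,0,0]],[1,[0,0,0],[0,0,0]],[0,[0,0,0],[0,0,0]],[0,[0,0,0],[0,0,0]],[0,[0,0,0],[0,0,0]]]' 45
python3 -m handwheel '[[0,[0,0,0],[0,0,0]],[0,[0,0,0],[0,0,0]],[0,[0,0,0],[0,0,0]],[0,[0,0,0],[0,0,0]],[0,[0,0,0],[0,0,0]],[0,[0,0,0],[0,0,0]],[0,[0,0,0],[0,0,0]],[0,[0,0,0],[0,0,0]],[0,[0,0,0],[0,0,0]],[0,[0,0,0],[0,0,0]]]' 45
python3 -c "
from h import *
todo(419.3,-385.8,78,2.7)"
```

```text
time_s: 5.52
ee_pos: [419.1, -385.7, 78.0]
ee_rot: [-90.1, -0.1, 2.6]
force: [0.5, -0.0, 0.5]
gripper_width: 74.1
time_s: 6.35
ee_pos: [418.6, -385.2, 76.8]
ee_rot: [-90.0, -0.0, 2.6]
force: [1.2, -0.9, -1.4]
gripper_width: 27.8
t 6.35 pos [ 418.61 -385.23   76.82] rot [-90.    -0.     2.63] shift tool: [ 0.67 -1.18 -0.6 ] rows@35: 0.03357457701317079 turn y -0.06760731144067966 w 27.8 F [ 1.23 -0.85 -1.43] q [ -43.78   24.62  101.45    0.     53.94 -136.42]
```

```bash
cat > ov.py <<'E'
from h import *
import sys
def pw(p,L):
    L=np.array(L,float); c,s=np.cos(np.radians(p[2])),np.sin(np.radians(p[2]))
    return np.c_[p[0]+c*L[:,0]-s*L[:,1],p[1]+s*L[:,0]+c*L[:,1],L[:,2]]
def polys():
    o=[]
    for sx in(-1,1):
        o.append([(sx*130,-130,96),(sx*118,-130,96),(sx*118,130,96),(sx*130,130,96),(sx*130,-130,96)])
    o.append([(-130,130,80),(130,130,80)]);o.append([(-130,-130,80),(130,-130,80)])
    o.append([(-130,133,45),(130,133,45),(130,273,45),(-130,273,45),(-130,133,45)])
    return o
def overlay(p,tag):
    for n,(x0,y0,x1,y1),s in(("top",(225,130,405,265),4),("scene",(245,140,415,300),3.5)):
        f=cv2.imread(f"pics/a_{n}.png"); c=cv2.resize(f[y0:y1,x0:x1],None,fx=s,fy=s,interpolation=cv2.INTER_CUBIC)
        for l in polys():
            uv=(proj(n,pw(p,l))-[x0-.5,y0-.5])*s-.5
            cv2.polylines(c,[np.round(uv).astype(np.int32)],False,(255,255,0),1)
        cv2.imwrite(f"pics/{tag}_{n}.png",c)
overlay([float(a) for a in sys.argv[1:4]],sys.argv[4])
E
python3 ov.py 538 -58 -7 e1
```

```text
(no output)
```

View pics/e1_top.png

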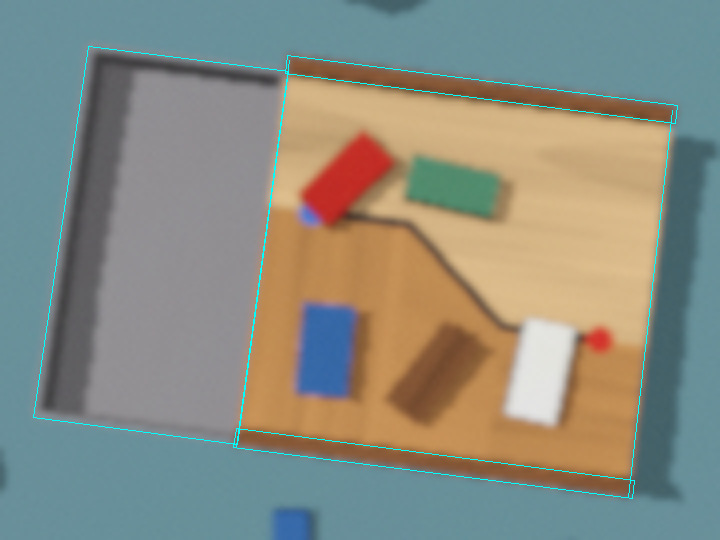

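View pics/e1_scene.png

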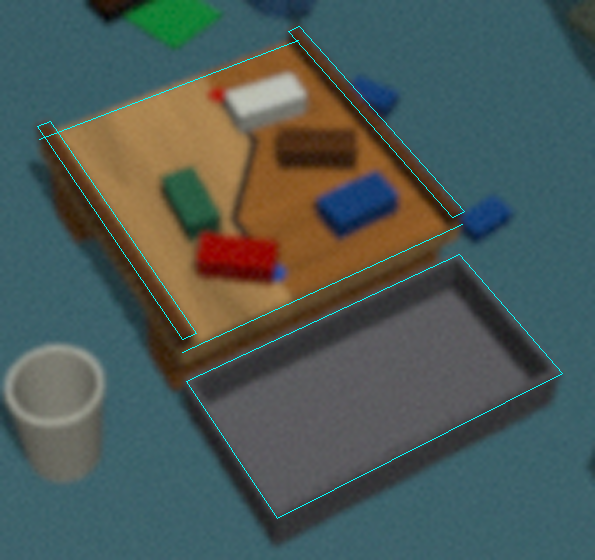

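Overlay fit of the panel and tray is good in both cameras, at about (538,-58), yaw -7°. I'll lift the sweeper and carry it to the first lane's start.

```bash
python3 -m handwheel '[[0,[0,-15,0],[0,0,0]],[0,[0,-22,0],[0,0,0]],[0,[0,-22,0],[0,0,0]],[0,[0,-22,0],[0,0,0]],[0,[0,-22,0],[0,0,0]],[0,[0,-7,0],[0,4.9,0]],[0,[0,0,0],[0,4.9,0]],[0,[5,0,25],[0,0,0]],[0,[5,0,25],[0,0,0]],[0,[5,0,25],[0,0,0]]]' 45
python3 -m handwheel '[[0,[5,0,25],[0,0,0]],[0,[5,0,25],[0,0,0]],[0,[0,0,25],[0,0,0]],[0,[0,0,20],[0,0,0]],[0,[0,0,0],[0,0,0]],[0,[0,0,0],[0,0,0]],[0,[0,0,0],[0,0,0]],[0,[0,0,0],[0,0,0]],[0,[0,0,0],[0,0,0]],[0,[0,0,0],[0,0,0]]]' 45
python3 - <<'E'
from h import *
todo(466.3,-215.4,156.5,-7.2)
crop("scene","f1",230,80,430,300,2.7); crop("top","f2",230,130,490,310,3)
E
```

```text
time_s: 7.18
ee_pos: [442.2, -311.5, 186.0]
ee_rot: [-89.9, 0.1, -7.3]
force: [0.1, 0.2, -4.3]
gripper_width: 27.8
time_s: 8.02
ee_pos: [464.4, -220.3, 186.8]
ee_rot: [-90.0, 0.0, -7.2]
force: [-0.0, -0.2, -3.9]
gripper_width: 27.8
t 8.02 pos [ 464.42 -220.32  186.78] rot [-90.     0.01  -7.24] shift tool: [ 1.25 30.28  5.12] rows@35: 0.8652674328745468 turn y -0.035095096410749704 w 27.8 F [-0.04 -0.22 -3.86] q [ -26.66   13.98   99.94   -0.     66.09 -109.43]
```

View pics/f1.png

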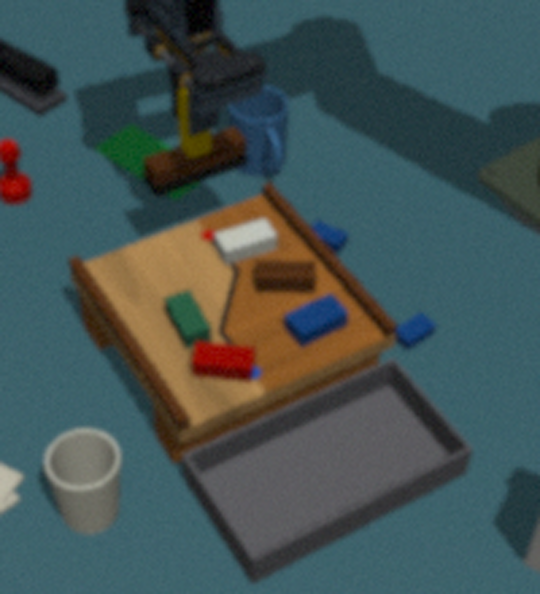

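View pics/f2.png

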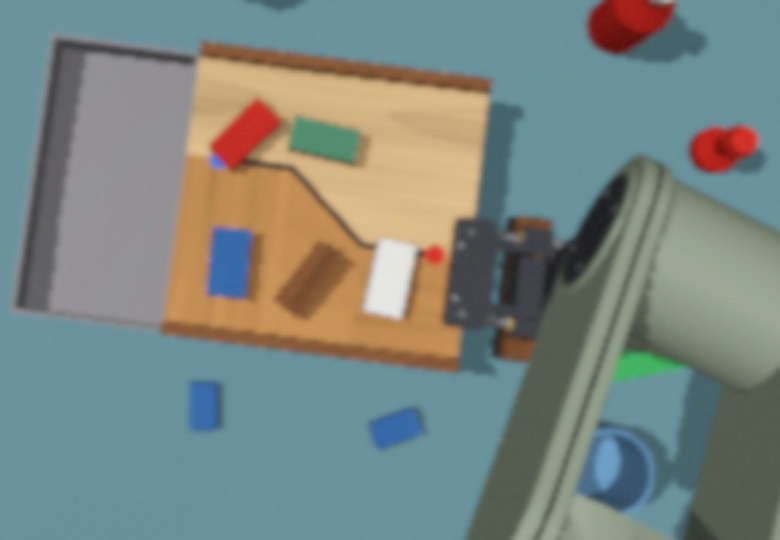

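The sweeper is held upright and lined up (foot at top crop (522,290)). The offcuts haven't moved, so I'll sweep the first lane.

```bash
python3 -m handwheel '[[0,[1,15,0],[0,0,0]],[0,[0,13,0],[0,0,0]],[0,[0,0,4],[0,0,0]],[0,[0,0,8],[0,0,0]],[0,[0,0,10],[0,0,0]],[0,[0,0,10],[0,0,0]],[0,[0,0,10],[0,0,0]],[0,[0,0,10],[0,0,0]],[0,[0,0,10],[0,0,0]],[0,[0,0,10],[0,0,0]]]' 45
python3 - <<'E'
from h import *
todo(466.3,-215.4,156.5,-7.2)
crop("scene","g1",230,80,430,300,2.7); crop("top","g2",230,130,490,310,3)
E
```

```text
time_s: 8.95
ee_pos: [474.8, -147.1, 159.2]
ee_rot: [-90.0, -0.0, -7.1]
force: [1.2, 0.2, -3.1]
gripper_width: 28.0
t 8.95 pos [ 474.79 -147.08  159.21] rot [-90.    -0.03  -7.14] shift tool: [  0.07   2.71 -68.85] rows@35: 1.9670530758161024 turn y 0.0598689653208373 w 28.0 F [ 1.19  0.15 -3.13] q [ -18.54   13.84  104.48    0.01   61.64 -101.41]
```

View pics/g1.png

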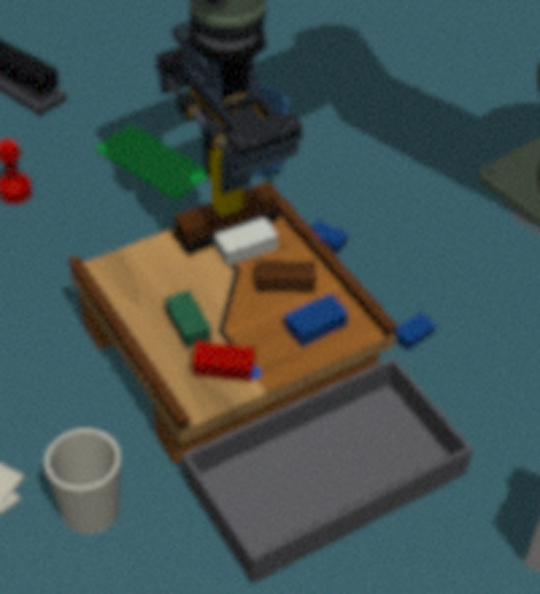

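```bash
python3 -m handwheel '[[0,[0,0.5,10],[0,0,0]],[0,[0,0,10],[0,0,0]],[0,[0,0,10],[0,0,0]],[0,[0,0,10],[0,0,0]],[0,[0,0,10],[0,0,0]],[0,[0,0,10],[0,0,0]],[0,[0,0,10],[0,0,0]],[0,[0,0,10],[0,0,0]],[0,[0,0,10],[0,0,0]],[0,[0,0,10],[0,0,0]]]' 45
python3 - <<'E'
from h import *
todo(466.3,-215.4,156.5,-7.2)
crop("scene","i1",230,80,430,300,2.7)
E
```

```text
time_s: 9.88
ee_pos: [487.1, -48.1, 158.4]
ee_rot: [-90.0, 0.0, -7.2]
force: [-0.2, -0.6, -3.4]
gripper_width: 27.9
t 9.88 pos [487.11 -48.1  158.43] rot [-90.     0.    -7.16] shift tool: [   0.21    1.94 -168.59] rows@35: 4.816771766790088 turn y 0.038760769461411826 w 27.9 F [-0.18 -0.57 -3.38] q [ -6.98  13.25 105.43  -0.    61.32 -89.82]
```

View pics/i1.png

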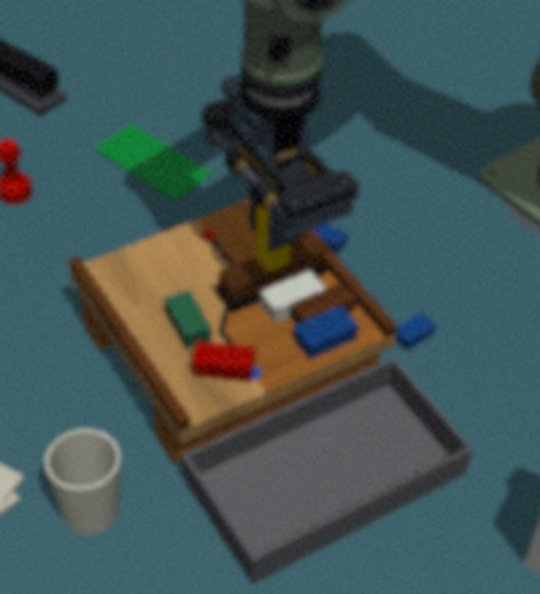

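```bash
python3 -m handwheel '[[0,[0,0,8],[0,0,0]],[0,[0,0,8],[0,0,0]],[0,[0,0,8],[0,0,0]],[0,[0,0,8],[0,0,0]],[0,[0,0,8],[0,0,0]],[0,[0,0,8],[0,0,0]],[0,[0,0,8],[0,0,0]],[0,[0,0,8],[0,0,0]],[0,[0,0,8],[0,0,0]],[0,[0,0,8],[0,0,0]]]' 45
python3 - <<'E'
from h import *
todo(466.3,-215.4,156.5,-7.2)
crop("scene","j1",230,80,430,300,2.7)
E
```

```text
time_s: 10.77
ee_pos: [497.1, 31.2, 158.4]
ee_rot: [-90.0, 0.0, -7.2]
force: [0.0, 0.0, -3.3]
gripper_width: 27.8
t 10.77 pos [497.11  31.16 158.45] rot [-89.99   0.    -7.17] shift tool: [   0.21    1.89 -248.48] rows@35: 7.0993228421041215 turn y 0.027517655617938175 w 27.8 F [ 0.05  0.03 -3.34] q [  2.25  13.99 104.4    0.02  61.61 -80.58]
```

View pics/j1.png

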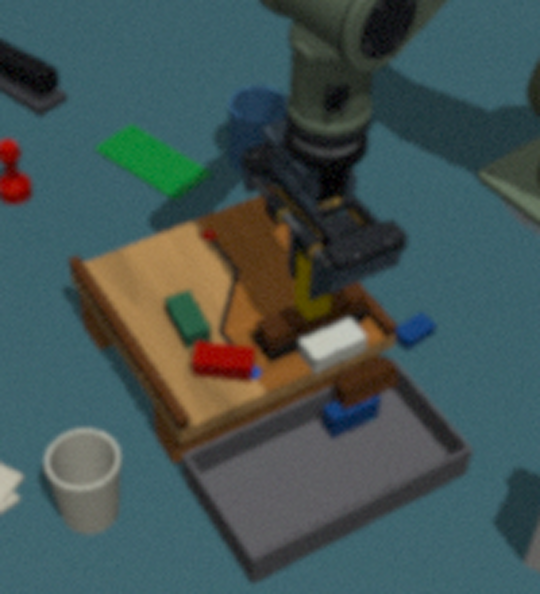

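```bash
python3 -m handwheel '[[0,[0,0,8],[0,0,0]],[0,[0,0,8],[0,0,0]],[0,[0,0,8],[0,0,0]],[0,[0,0,8],[0,0,0]],[0,[0,0,8],[0,0,0]],[0,[0,0,8],[0,0,0]],[0,[0,0,8],[0,0,0]],[0,[0,0,8],[0,0,0]],[0,[0,0,8],[0,0,0]],[0,[0,0,0],[0,0,0]]]' 45
python3 - <<'E'
from h import *
todo(466.3,-215.4,156.5,-7.2)
crop("scene","k1",230,80,430,300,2.7)
crop("top","k2",230,130,490,310,3)
E
```

```text
time_s: 11.65
ee_pos: [506.4, 103.3, 158.4]
ee_rot: [-89.9, -0.0, -7.1]
force: [0.7, 0.1, -4.3]
gripper_width: 27.8
t 11.65 pos [506.36 103.29 158.45] rot [-89.94  -0.02  -7.11] shift tool: [  -0.33    1.63 -321.19] rows@35: 9.176994008398617 turn y 0.09327342477890443 w 27.8 F [ 0.73  0.05 -4.35] q [ 10.22  15.59 102.13   0.05  62.25 -72.7 ]
```

View pics/k1.png

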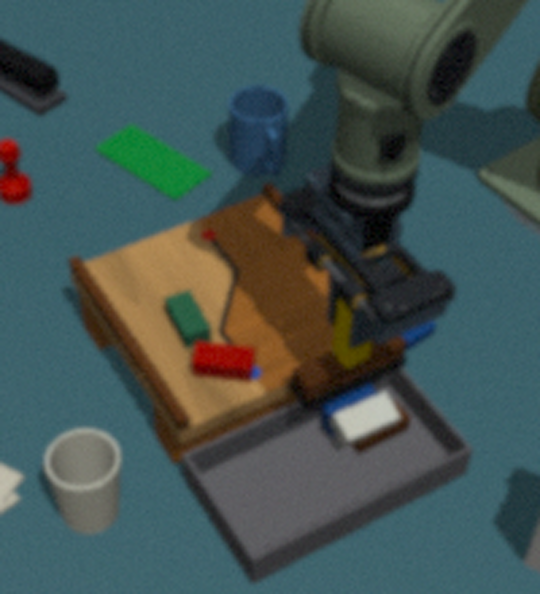

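View pics/k2.png

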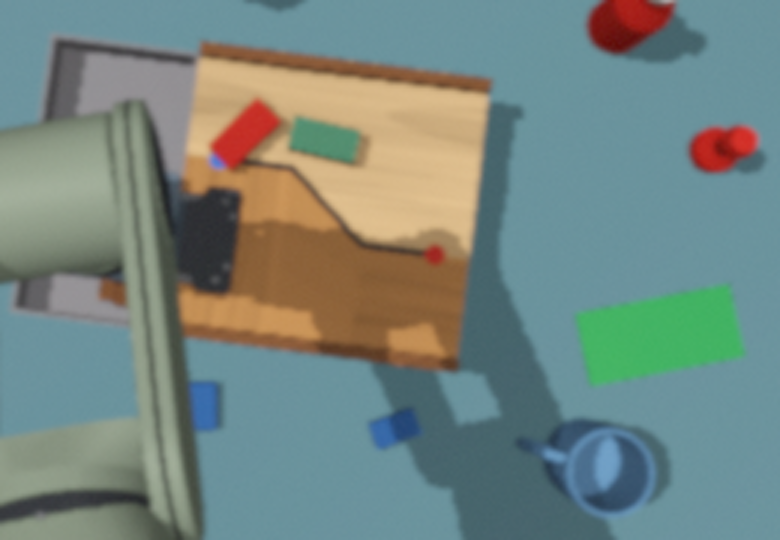

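White, brown and blue are in the tray. Red (crop (245,135)) and green (325,140) remain. I'll lift, go back and take the +x lane.

```bash
python3 -m handwheel '[[0,[0,-15,0],[0,0,0]],[0,[0,-20,0],[0,0,0]],[0,[0,-10,-10],[0,0,0]],[0,[10,0,-25],[0,0,0]],[0,[15,0,-30],[0,0,0]],[0,[15,0,-30],[0,0,0]],[0,[16,0,-30],[0,0,0]],[0,[16,0,-30],[0,0,0]],[0,[16,0,-30],[0,0,0]],[0,[16,0,-30],[0,0,0]]]' 45
python3 -m handwheel '[[0,[2,0,-15],[0,0,0]],[0,[0,0,0],[0,0,0]],[0,[0,0,0],[0,0,0]],[0,[0,0,0],[0,0,0]],[0,[0,0,0],[0,0,0]],[0,[0,0,0],[0,0,0]],[0,[0,0,0],[0,0,0]],[0,[0,0,0],[0,0,0]],[0,[0,0,0],[0,0,0]],[0,[0,0,0],[0,0,0]]]' 45
python3 - <<'E'
from h import *
c,s=.9925,.1219
px,py=54,-75
todo(538+c*px+s*py,-58-s*px+c*py,158.5,-7.2)
crop("scene","l1",230,80,430,300,2.7)
crop("top","l2",230,130,490,310,3)
E
```

```text
time_s: 12.58
ee_pos: [582.0, -127.4, 203.4]
ee_rot: [-90.0, 0.0, -7.2]
force: [1.1, 0.9, -3.5]
gripper_width: 27.7
time_s: 13.42
ee_pos: [582.5, -139.4, 203.5]
ee_rot: [-90.0, -0.0, -7.1]
force: [0.4, -0.1, -3.2]
gripper_width: 27.8
t 13.42 pos [ 582.51 -139.45  203.54] rot [-90.    -0.01  -7.14] shift tool: [-0.12 45.04  0.41] rows@35: 1.2867764248462439 turn y 0.057375299642875355 w 27.8 F [ 0.35 -0.08 -3.21] q [-14.57  20.84  87.36   0.01  71.79 -97.42]
```

View pics/l1.png

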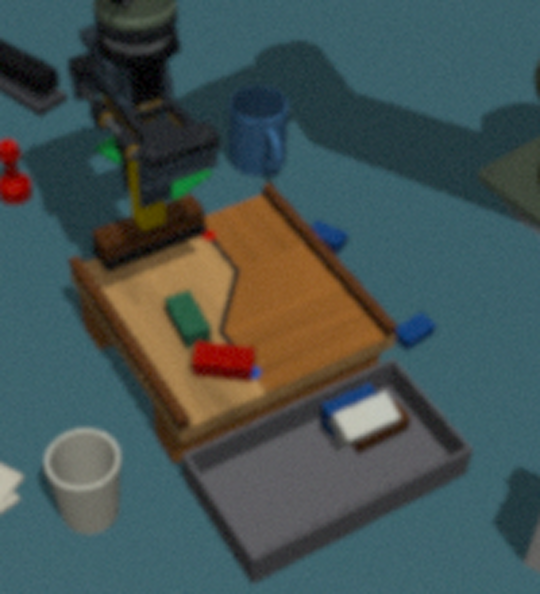

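View pics/l2.png

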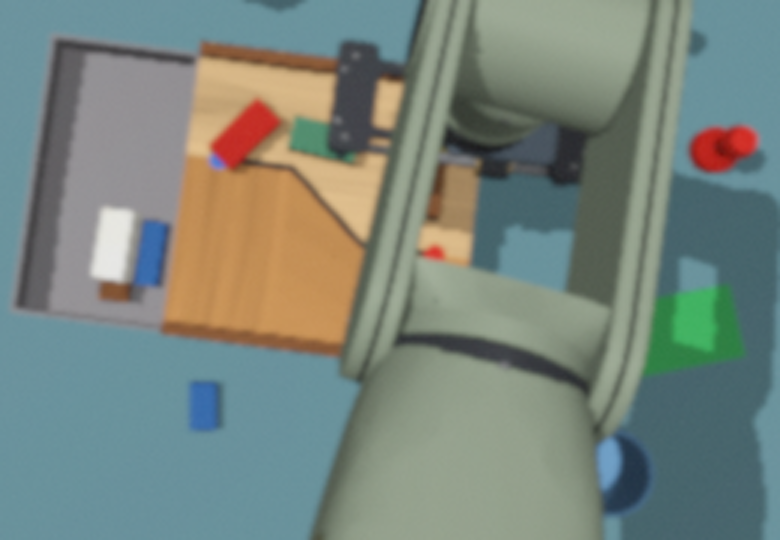

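```bash
python3 -m handwheel '[[0,[0,15,0],[0,0,0]],[0,[0,20,0],[0,0,0]],[0,[0,10,0],[0,0,0]],[0,[0,0,5],[0,0,0]],[0,[0,0,9],[0,0,0]],[0,[0,0,10],[0,0,0]],[0,[0,0,10],[0,0,0]],[0,[0,0,10],[0,0,0]],[0,[0,0,10],[0,0,0]],[0,[0,0,10],[0,0,0]]]' 45
python3 -m handwheel '[[0,[0,0,10],[0,0,0]],[0,[0,0,10],[0,0,0]],[0,[0,0,10],[0,0,0]],[0,[0,0,10],[0,0,0]],[0,[0,0,10],[0,0,0]],[0,[0,0,9],[0,0,0]],[0,[0,0,9],[0,0,0]],[0,[0,0,8],[0,0,0]],[0,[0,0,8],[0,0,0]],[0,[0,0,8],[0,0,0]]]' 45
python3 - <<'E'
from h import *
c,s=.9925,.1219
px,py=54,160
todo(538+c*px+s*py,-58-s*px+c*py,158.5,-7.2)
crop("scene","m1",230,80,430,300,2.7)
E
```

```text
time_s: 14.35
ee_pos: [590.9, -75.0, 159.0]
ee_rot: [-90.0, -0.1, -7.1]
force: [-1.0, -0.1, -3.9]
gripper_width: 28.0
time_s: 15.18
ee_pos: [602.0, 15.8, 158.4]
ee_rot: [-90.0, 0.0, -7.2]
force: [1.0, -0.4, -2.9]
gripper_width: 27.9
t 15.18 pos [602.    15.8  158.39] rot [-90.     0.01  -7.17] shift tool: [-0.76 -0.1  78.94] rows@35: 2.2552985238839245 turn y 0.02515113366333921 w 27.9 F [ 1.01 -0.42 -2.89] q [  0.41  22.95  90.84   0.01  66.23 -82.42]
```

View pics/m1.png

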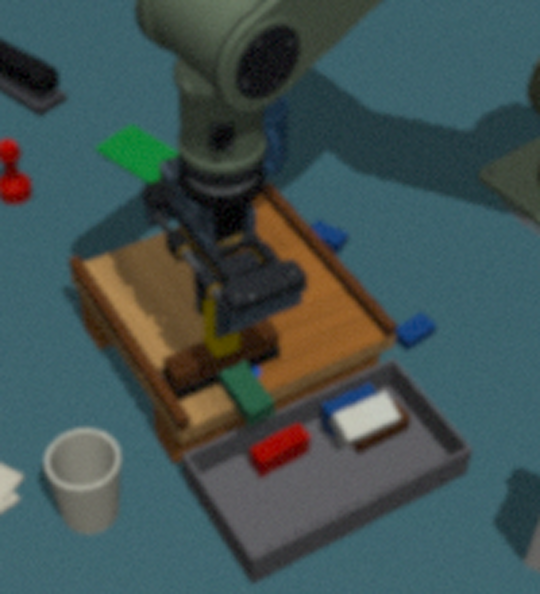

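```bash
python3 -m handwheel '[[0,[0,0,9],[0,0,0]],[0,[0,0,9],[0,0,0]],[0,[0,0,9],[0,0,0]],[0,[0,0,9],[0,0,0]],[0,[0,0,9],[0,0,0]],[0,[0,0,9],[0,0,0]],[0,[0,0,9],[0,0,0]],[0,[0,0,9],[0,0,0]],[0,[0,0,6],[0,0,0]],[0,[0,0,0],[0,0,0]]]' 45
python3 - <<'E'
from h import *
todo(419.3,-385.8,158.5,2.6)
crop("scene","n1",230,80,430,300,2.7)
E
```

```text
time_s: 16.07
ee_pos: [611.9, 93.9, 158.4]
ee_rot: [-90.0, -0.0, -7.1]
force: [-0.9, -0.7, -2.8]
gripper_width: 27.6
t 16.07 pos [611.9   93.94 158.42] rot [-89.96  -0.01  -7.1 ] shift tool: [-131.85   -0.44 -499.86] rows@35: 14.281660771227722 turn y -9.69686189973468 w 27.6 F [-0.86 -0.68 -2.83] q [  7.65  24.39  88.47   0.04  67.12 -75.27]
```

View pics/n1.png

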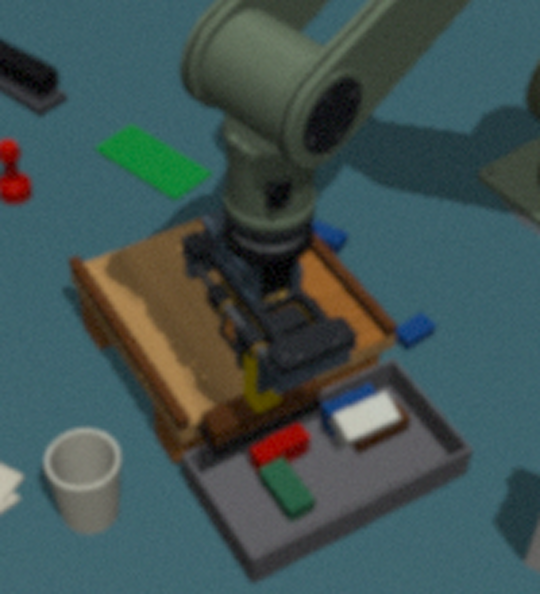

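All five offcuts are in the tray. I'll lift and carry the sweeper home.

```bash
python3 -m handwheel '[[0,[0,-15,0],[0,0,0]],[0,[0,-20,0],[0,0,0]],[0,[0,-10,-10],[0,0,0]],[0,[-8,0,-25],[0,0,0]],[0,[-9,0,-35],[0,0,0]],[0,[-9,0,-35],[0,0,0]],[0,[-9,0,-35],[0,0,0]],[0,[-9,0,-35],[0,0,0]],[0,[-9,0,-35],[0,0,0]],[0,[-9,0,-35],[0,0,0]]]' 45
python3 -m handwheel '[[0,[-9,0,-35],[0,0,0]],[0,[-9,0,-35],[0,0,0]],[0,[-9,0,-35],[0,0,0]],[0,[-9,0,-35],[0,0,0]],[0,[-9,0,-35],[0,0,0]],[0,[-9,0,-35],[0,0,0]],[0,[-6,0,-20],[0,-4,0]],[0,[0,0,0],[0,-5,0]],[0,[0,0,0],[0,0,0]],[0,[0,0,0],[0,0,0]]]' 45
python3 - <<'E'
from h import *
todo(421,-384,77,2.6)
E
```

```text
time_s: 16.95
ee_pos: [518.1, -145.4, 203.6]
ee_rot: [-90.0, -0.0, -7.2]
force: [0.4, -0.4, -3.2]
gripper_width: 27.7
time_s: 17.78
ee_pos: [430.5, -364.0, 203.3]
ee_rot: [-90.0, 0.0, 1.6]
force: [-0.2, 0.4, -4.0]
gripper_width: 27.9
t 17.78 pos [ 430.49 -364.05  203.34] rot [-89.98   0.02   1.63] shift tool: [-10.02 126.33 -19.72] rows@35: 3.6094952653483503 turn y -0.9662523206736895 w 27.9 F [-0.25  0.4  -3.96] q [ -41.39   17.71   92.1     0.     70.22 -133.03]
```

```bash
python3 -m handwheel '[[0,[-5,10,-10],[0,-1,0]],[0,[-5,15,-10],[0,0,0]],[0,[0,20,0],[0,0,0]],[0,[0,20,0],[0,0,0]],[0,[0,20,0],[0,0,0]],[0,[0,20,0],[0,0,0]],[0,[0,12,0],[0,0,0]],[0,[0,6,0],[0,0,0]],[0,[0,0,0],[0,0,0]],[0,[0,0,0],[0,0,0]]]' 45
python3 - <<'E'
from h import *
todo(421,-384,77,2.6)
crop("scene","o1",230,60,350,160,6)
E
```

```text
time_s: 18.62
ee_pos: [422.7, -383.9, 80.9]
ee_rot: [-90.0, -0.0, 2.8]
force: [0.6, -0.9, -3.7]
gripper_width: 27.9
t 18.62 pos [ 422.66 -383.94   80.91] rot [-90.03  -0.03   2.83] shift tool: [-1.66  3.91  0.02] rows@35: 0.11172107391610143 turn y 0.22895491085184316 w 27.9 F [ 0.64 -0.89 -3.74] q [ -43.41   24.5   100.92    0.     54.54 -136.24]
```

View pics/o1.png

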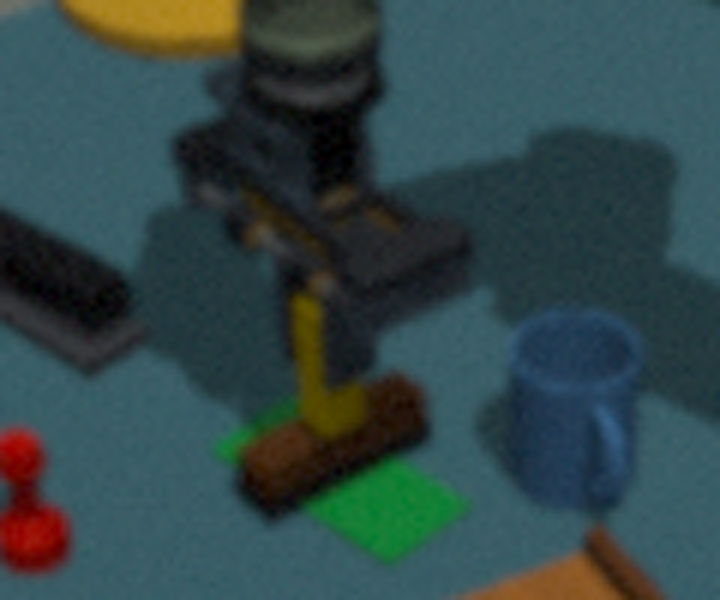

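```bash
python3 -m handwheel '[[0,[0,1,0],[0,0,0]],[0,[0,1,0],[0,0,0]],[0,[0,0.7,0],[0,0,0]],[0,[0,0.5,0],[0,0,0]],[0,[0,0.4,0],[0,0,0]],[0,[0,0,0],[0,0,0]],[0,[0,0,0],[0,0,0]],[0,[0,0,0],[0,0,0]],[0,[0,0,0],[0,0,0]],[0,[0,0,0],[0,0,0]]]' 45
python3 -c "
from h import *
todo(421,-384,77,2.6)"
```

```text
time_s: 19.5
ee_pos: [422.2, -384.0, 76.8]
ee_rot: [-90.0, -0.0, 2.8]
force: [0.6, -0.8, -2.7]
gripper_width: 27.7
t 19.5 pos [ 422.17 -384.02   76.83] rot [-90.    -0.     2.83] shift tool: [-1.16 -0.17  0.08] rows@35: 0.03326773498498281 turn y 0.22893478404561884 w 27.7 F [ 0.61 -0.81 -2.73] q [ -43.45   24.76  101.2     0.     54.05 -136.28]
```

```bash
python3 -m handwheel '[[0,[0,0.5,0],[0,0,0]],[0,[0,0.5,0],[0,0,0]],[0,[0,0,0],[0,0,0]],[0,[0,0,0],[0,0,0]],[0,[0,0,0],[0,0,0]],[0,[0,0,0],[0,0,0]],[0,[0,0,0],[0,0,0]],[0,[0,0,0],[0,0,0]],[0,[0,0,0],[0,0,0]],[0,[0,0,0],[0,0,0]]]' 45
python3 -c "
from h import *
todo(421,-384,77,2.6)"
```

```text
time_s: 20.33
ee_pos: [422.2, -384.1, 76.8]
ee_rot: [-90.0, -0.0, 2.8]
force: [-1.7, 1.5, 5.9]
gripper_width: 27.6
t 20.33 pos [ 422.23 -384.05   76.79] rot [-90.02  -0.02   2.83] shift tool: [-1.23 -0.21  0.11] rows@35: 0.03509188381685911 turn y 0.22953430537878639 w 27.6 F [-1.73  1.52  5.91] q [ -43.45   24.75  101.21    0.     54.01 -136.28]
```

Contact is made (+5.9 N). I'll release and rise.

```bash
python3 -m handwheel '[[0.4,[0,0,0],[0,0,0]],[0.6,[0,0,0],[0,0,0]],[0.8,[0,0,0],[0,0,0]],[1,[0,0,0],[0,0,0]],[1,[0,0,0],[0,0,0]],[1,[0,0,0],[0,0,0]],[1,[0,0,0],[0,0,0]],[1,[0,-10,0],[0,0,0]],[1,[0,-20,0],[0,0,0]],[1,[0,-30,0],[0,0,0]]]' 20
python3 -m handwheel '[[1,[0,-35,0],[0,0,0]],[1,[0,-35,0],[0,0,0]],[1,[0,-35,0],[0,0,0]],[1,[0,-35,0],[0,0,0]],[1,[0,-35,0],[0,0,0]],[1,[0,0,30],[0,0,0]],[1,[0,0,35],[0,0,0]],[1,[0,0,35],[0,0,0]],[1,[0,0,35],[0,0,0]],[1,[0,0,35],[0,0,0]]]'
python3 - <<'E'
from h import *
todo(428,360,320)
crop("top","p2",400,190,510,290,6)
crop("scene","p3",420,220,490,310,7)
crop("top","p4",140,200,230,280,8)
E
```

```text
time_s: 21.17
ee_pos: [420.9, -382.8, 134.8]
ee_rot: [-89.8, 0.2, 2.8]
force: [0.1, 0.0, 0.2]
gripper_width: 90.3
time_s: 22.0
ee_pos: [413.2, -212.7, 311.7]
ee_rot: [-90.0, -0.1, 2.8]
force: [0.1, 0.5, 0.8]
gripper_width: 91.1
t 22.0 pos [ 413.22 -212.69  311.68] rot [-90.02  -0.06   2.79] shift tool: [ 42.63  -8.48 571.29] rows@35: 16.322433312859534  w 91.1 F [0.13 0.5  0.8 ] q [ -28.66    5.3    92.6     0.02   82.04 -121.46]
```

View pics/p2.png

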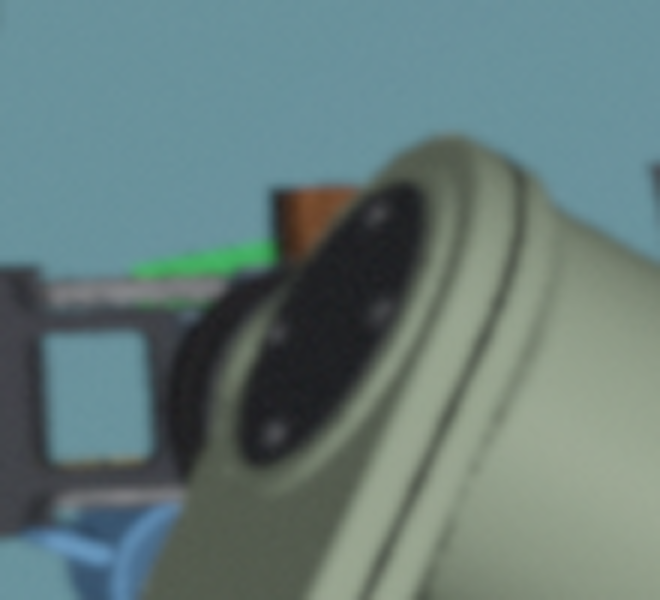

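View pics/p3.png

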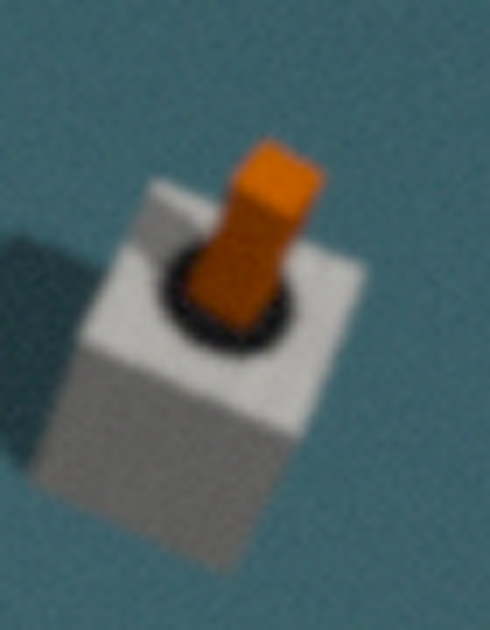

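View pics/p4.png

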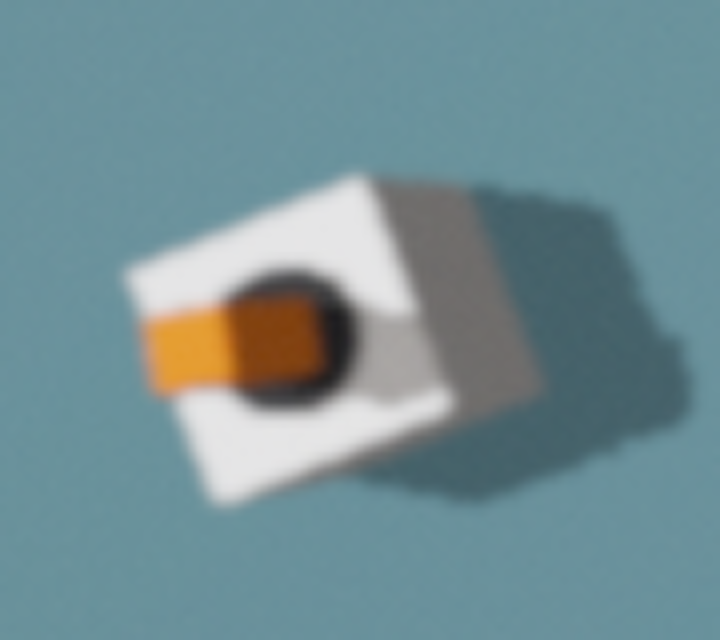

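```bash
python3 - <<'E'
from h import *
def ang(u):return np.degrees(np.arctan2(u[1],u[0]))
T=lambda x,y:(x/8+140,y/8+200); S=lambda x,y:(x/7+420,y/7+220)
for n,l in(("top",[T(143,320),T(230,308),T(238,382),T(152,395)]),("scene",[S(270,138),S(327,180),S(295,222),S(232,182)])):
    g=back(n,l,178);print(n,"grip",g.mean(0),[ang(g[(i+1)%4]-g[i])%90 for i in range(4)],[np.linalg.norm(g[(i+1)%4]-g[i]) for i in range(4)])
for n,l in(("top",[T(122,270),T(362,175),T(455,400),T(218,508)]),("scene",[S(155,180),S(368,268),S(297,437),S(80,340)])):
    g=back(n,l,100);print(n,"stand",g.mean(0),[ang(g[(i+1)%4]-g[i])%90 for i in range(4)],[np.linalg.norm(g[(i+1)%4]-g[i]) for i in range(4)])
print("collar top z=108",back("top",T(290,338),108),back("scene",S(228,300),108))
E
```

```text
top grip [419.65 360.2  178.  ] [np.float64(8.205743470723206), np.float64(8.426798609561217), np.float64(8.928881737612159), np.float64(9.228575778522544)] [np.float64(25.833732101791263), np.float64(21.98444193719193), np.float64(25.52233234370072), np.float64(22.30994563217181)]
scene grip [421.34 362.68 178.  ] [np.float64(4.569181079357435), np.float64(12.470087492326527), np.float64(10.405463915094145), np.float64(10.47542910864749)] [np.float64(23.625895633926675), np.float64(22.835456479147542), np.float64(24.295316395719386), np.float64(25.2230808300928)]
top stand [420.96 361.47 100.  ] [np.float64(22.18736779721209), np.float64(24.249974637858315), np.float64(24.97371103202515), np.float64(24.12422010262797)] [np.float64(82.26902315246454), np.float64(79.02704436859405), np.float64(82.40452940637735), np.float64(83.02910232828869)]
scene stand [420.49 361.22 100.  ] [np.float64(23.97681198849601), np.float64(22.352428870876764), np.float64(23.123297268786004), np.float64(23.043051713648396)] [np.float64(80.47685986770757), np.float64(81.90910072597214), np.float64(79.47897168056896), np.float64(80.70297595144146)]
collar top z=108 [[421.19 358.14 108.  ]] [[423.82 363.24 108.  ]]
```

```bash
python3 -m handwheel '[[1,[0,0,36],[0,-6.2,0]],[1,[0,0,36],[0,0,0]],[1,[0,0,36],[0,0,0]],[1,[0,0,36],[0,0,0]],[1,[0,0,36],[0,0,0]],[1,[10,0,36],[0,0,0]],[1,[10,0,36],[0,0,0]],[1,[10,0,36],[0,0,0]],[1,[10,0,36],[0,0,0]],[1,[10,0,36],[0,0,0]]]'
python3 -m handwheel '[[1,[10,0,36],[0,0,0]],[1,[10,0,36],[0,0,0]],[1,[10,0,36],[0,0,0]],[1,[10,0,36],[0,0,0]],[1,[0,0,36],[0,0,0]],[1,[0,0,15],[0,0,0]],[1,[0,0,0],[0,0,0]],[1,[0,0,0],[0,0,0]],[1,[0,0,0],[0,0,0]],[1,[0,0,0],[0,0,0]]]'
python3 - <<'E'
from h import *
todo(420.7,361.3,136,9)
E
```

```text
time_s: 22.98
ee_pos: [411.4, 150.7, 311.5]
ee_rot: [-90.0, -0.1, 9.0]
force: [0.4, -0.5, -0.1]
gripper_width: 91.2
time_s: 23.82
ee_pos: [420.0, 346.8, 311.3]
ee_rot: [-90.0, -0.0, 8.9]
force: [0.5, 0.0, -0.2]
gripper_width: 91.1
t 23.82 pos [419.97 346.76 311.25] rot [-90.03  -0.03   8.92] shift tool: [  2.88 175.25  14.33] rows@35: 5.0070091885484445 turn y -0.08435991068868454 w 91.1 F [ 0.54  0.04 -0.16] q [ 38.36  12.95  83.26  -0.04  83.78 -60.55]
```

Before descending, I'll check the panel and the parked sweeper while the arm is out of the way.

```bash
python3 -m handwheel '[[1,[2.9,15,14.3],[0,0,0]],[1,[0,25,0],[0,0,0]],[1,[0,25,0],[0,0,0]],[1,[0,25,0],[0,0,0]],[1,[0,20,0],[0,0,0]],[1,[0,0,0],[0,0,0]],[1,[0,0,0],[0,0,0]],[1,[0,0,0],[0,0,0]],[1,[0,0,0],[0,0,0]],[1,[0,0,0],[0,0,0]]]' 20
python3 - <<'E'
from h import *
todo(420.7,361.3,136,9)
crop("scene","r1",410,180,500,310,4.5)
crop("top","r2",230,130,490,310,3)
crop("top","r3",130,190,230,280,6)
E
```

```text
time_s: 24.65
ee_pos: [420.8, 363.3, 202.6]
ee_rot: [-89.9, -0.2, 9.0]
force: [-1.4, -1.0, 1.2]
gripper_width: 91.3
t 24.65 pos [420.84 363.34 202.57] rot [-89.9   -0.16   9.01] shift tool: [-0.64 66.56 -2.1 ] rows@35: 1.9018145029040832 turn y 0.011525698463604073 w 91.3 F [-1.36 -1.01  1.18] q [ 39.62  16.93  93.35  -0.    69.53 -59.39]
```

View pics/r1.png

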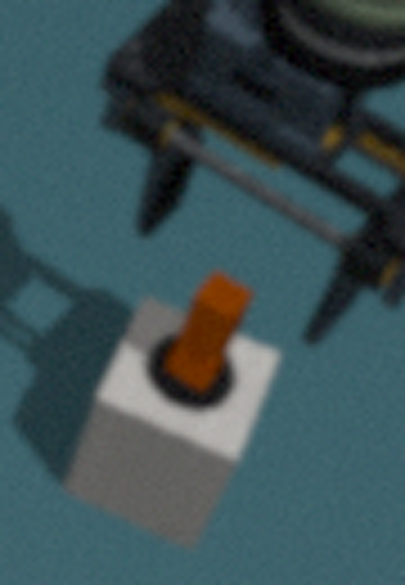

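View pics/r2.png

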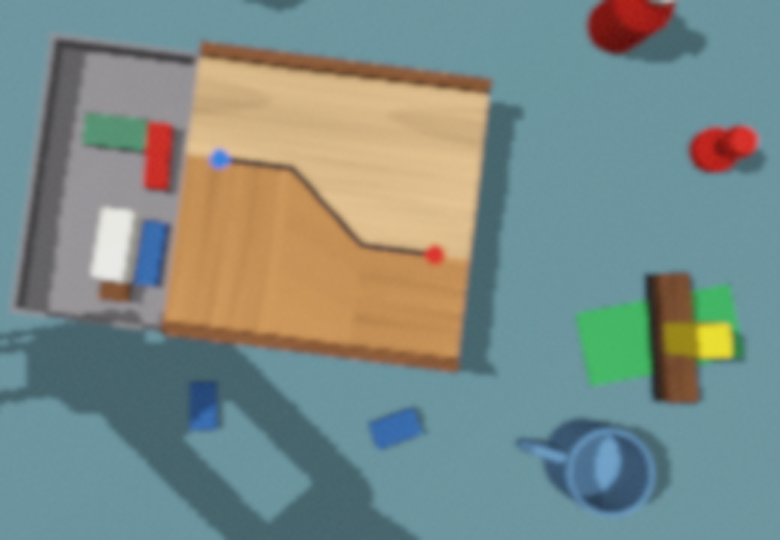

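View pics/r3.png

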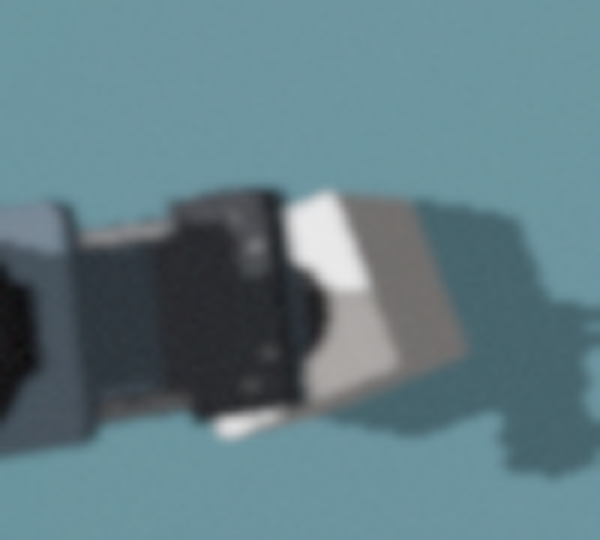

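Panel is clear and the five offcuts are in the tray. The sweeper stands on the mat at crop (678,340). I'll grasp the tracer now.

```bash
python3 -m handwheel '[[1,[-0.6,12,-2],[0,0,0]],[1,[0,20,0],[0,0,0]],[1,[0,20,0],[0,0,0]],[1,[0,14,0],[0,0,0]],[1,[0,0,0],[0,0,0]],[1,[0,0,0],[0,0,0]],[0,[0,0,0],[0,0,0]],[0,[0,0,0],[0,0,0]],[0,[0,0,0],[0,0,0]],[0,[0,0,0],[0,0,0]]]' 40
python3 -m handwheel '[[0,[0,0,0],[0,0,0]],[0,[0,0,0],[0,0,0]],[0,[0,0,0],[0,0,0]],[0,[0,0,0],[0,0,0]],[0,[0,0,0],[0,0,0]],[0,[0,0,0],[0,0,0]],[0,[0,0,0],[0,0,0]],[0,[0,0,0],[0,0,0]],[0,[0,0,0],[0,0,0]],[0,[0,0,0],[0,0,0]]]' 40
python3 - <<'E'
from h import *
todo(420.7,361.3,136,9)
crop("top","s2",285,170,390,230,7.5)
E
```

```text
time_s: 25.63
ee_pos: [420.2, 361.3, 135.7]
ee_rot: [-89.9, -0.1, 9.0]
force: [0.4, 0.5, -0.5]
gripper_width: 67.2
time_s: 26.47
ee_pos: [419.7, 360.9, 134.8]
ee_rot: [-90.0, 0.0, 9.0]
force: [-0.0, -0.9, 0.6]
gripper_width: 24.2
t 26.47 pos [419.74 360.86 134.8 ] rot [-90.01   0.01   9.03] shift tool: [ 1.02 -1.2   0.28] rows@35: 0.034244372960451096 turn y 0.030421144244524356 w 24.2 F [-0.01 -0.92  0.62] q [ 39.5   19.97  99.33  -0.    60.71 -59.53]
```

View pics/s2.png

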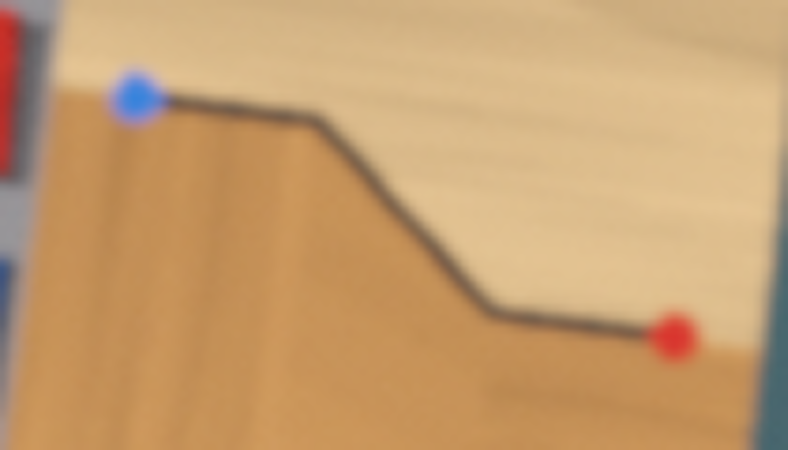

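```bash
python3 - <<'E'
from h import *
T=lambda x,y:((x+.5)/7.5-.5+285,(y+.5)/7.5-.5+170)
q=back("top",[T(674,337),T(492,312),T(317,119),T(135,98)],80)
print(q,np.linalg.norm(np.diff(q,axis=0),axis=1))
f=crop("scene","s3",290,150,350,240,6)
np.save("q.npy",q)
E
```

```text
[[ 496.44 -152.99   80.  ]
 [ 504.88  -88.58   80.  ]
 [ 573.2   -26.29   80.  ]
 [ 580.29   38.52   80.  ]] [64.95 92.45 65.19]
```

View pics/s3.png

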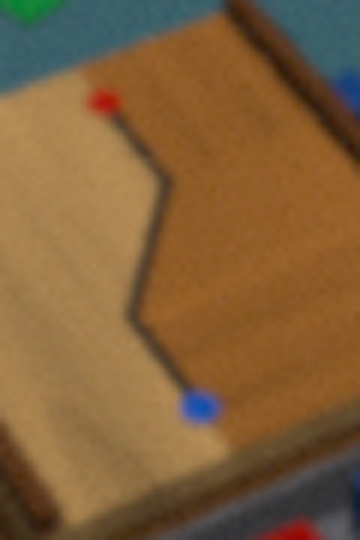

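```bash
python3 - <<'E'
from h import *
S=lambda x,y:((x+.5)/6-.5+290,(y+.5)/6-.5+150)
q=back("scene",[S(104,102),S(167,181),S(131,318),S(202,407)],80); t=np.load("q.npy")
print(q,np.linalg.norm(np.diff(q,axis=0),axis=1)); print(q-t); m=(q+t)/2;print("mean",m,np.linalg.norm(np.diff(m,axis=0),axis=1))
np.save("m.npy",m)
E
```

```text
[[ 495.03 -156.59   80.  ]
 [ 503.28  -91.66   80.  ]
 [ 572.33  -28.69   80.  ]
 [ 578.7    35.36   80.  ]] [65.46 93.45 64.37]
[[-1.41 -3.61  0.  ]
 [-1.6  -3.08 -0.  ]
 [-0.87 -2.4   0.  ]
 [-1.59 -3.16  0.  ]]
mean [[ 495.74 -154.79   80.  ]
 [ 504.08  -90.12   80.  ]
 [ 572.77  -27.49   80.  ]
 [ 579.5    36.94   80.  ]] [65.2  92.95 64.78]
```

Both views agree to a constant offset of about 3 mm, so I'll use the mean and check it at the hover. First a straight lift of the tracer.

```bash
python3 -m handwheel '[[0,[0,-6,0],[0,0,0]],[0,[0,-12,0],[0,0,0]],[0,[0,-14,0],[0,0,0]],[0,[0,-14,0],[0,0,0]],[0,[0,-14,0],[0,0,0]],[0,[0,-14,0],[0,0,0]],[0,[0,-14,0],[0,0,0]],[0,[0,-14,0],[0,0,0]],[0,[0,-14,0],[0,0,0]],[0,[0,0,0],[0,0,0]]]' 40
python3 - <<'E'
from h import *
todo(495.7,-154.8,245,9)
crop("scene","t1",410,180,500,310,4.5)
E
```

```text
time_s: 27.4
ee_pos: [420.9, 362.0, 254.0]
ee_rot: [-89.8, -0.3, 9.0]
force: [0.5, 0.2, -0.6]
gripper_width: 24.0
t 27.4 pos [420.92 361.96 254.04] rot [-89.81  -0.3    9.03] shift tool: [  -7.33    7.31 -522.12] rows@35: 14.917752026230154 turn y 0.03306786416549201 w 24.0 F [ 0.53  0.16 -0.64] q [ 39.5   15.03  88.52   0.01  76.1  -59.53]
```

View pics/t1.png

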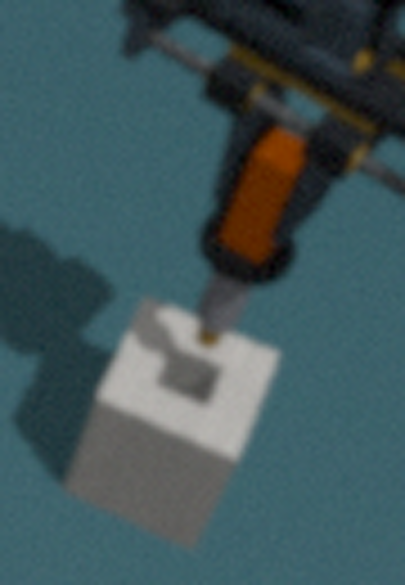

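The tracer is out cleanly, with the hole visible below it. Next I travel to above the red dot.

```bash
python3 -m handwheel '[[0,[0,0,-20],[0,0,0]],[0,[-1,0,-35],[0,0,0]],[0,[-1,0,-35],[0,0,0]],[0,[-1,0,-35],[0,0,0]],[0,[-1,0,-35],[0,0,0]],[0,[-1,0,-35],[0,0,0]],[0,[-1,0,-35],[0,0,0]],[0,[-1,0,-35],[0,0,0]],[0,[0,0,-35],[0,0,0]],[0,[0,0,-35],[0,0,0]]]' 40
python3 -m handwheel '[[0,[0,0,-35],[0,0,0]],[0,[0,0,-35],[0,0,0]],[0,[0,0,-35],[0,0,0]],[0,[0,0,-35],[0,0,0]],[0,[0,0,-30],[0,0,0]],[0,[0,0,-15],[0,0,0]],[0,[0,0,0],[0,0,0]],[0,[0,0,0],[0,0,0]],[0,[0,0,0],[0,0,0]],[0,[0,0,0],[0,0,0]]]' 40
python3 - <<'E'
from h import *
todo(495.7,-154.8,213,9)
E
```

```text
time_s: 28.28
ee_pos: [464.6, 27.3, 249.9]
ee_rot: [-90.0, 0.1, 9.0]
force: [0.8, 1.1, -0.4]
gripper_width: 24.2
time_s: 29.12
ee_pos: [494.1, -152.5, 250.5]
ee_rot: [-89.9, 0.0, 9.1]
force: [0.5, 0.1, -1.2]
gripper_width: 24.6
t 29.12 pos [ 494.11 -152.5   250.5 ] rot [-89.95   0.03   9.1 ] shift tool: [ 1.23 37.5  -2.56] rows@35: 1.0714620738324392 turn y 0.1007900036288163 w 24.6 F [ 0.49  0.08 -1.25] q [ -18.45   11.84   93.32    0.03   74.9  -117.56]
```

```bash
python3 -m handwheel '[[0,[1.2,12,-2.5],[0,0,0]],[0,[0,15,0],[0,0,0]],[0,[0,11,0],[0,0,0]],[0,[0,0,0],[0,0,0]],[0,[0,0,0],[0,0,0]],[0,[0,0,0],[0,0,0]],[0,[0,0,0],[0,0,0]],[0,[0,0,0],[0,0,0]],[0,[0,0,0],[0,0,0]],[0,[0,0,0],[0,0,0]]]' 40
python3 - <<'E'
from h import *
todo(495.7,-154.8,213,9)
f=crop("scene","u1",280,110,360,190,8);print(proj("scene",[[495.7,-154.8,80]]))
crop("top","u2",285,150,405,240,6)
E
```

```text
time_s: 29.95
ee_pos: [496.2, -156.1, 213.2]
ee_rot: [-90.0, -0.0, 9.0]
force: [-0.8, -0.2, -1.6]
gripper_width: 24.2
t 29.95 pos [ 496.19 -156.05  213.21] rot [-90.01  -0.04   9.03] shift tool: [-0.29  0.21  1.31] rows@35: 0.037546867626505165 turn y 0.02921568422043741 w 24.2 F [-0.77 -0.2  -1.64] q [ -18.73   13.38   96.75    0.     69.83 -117.76]
[[307.08 167.  ]]
```

View pics/u1.png

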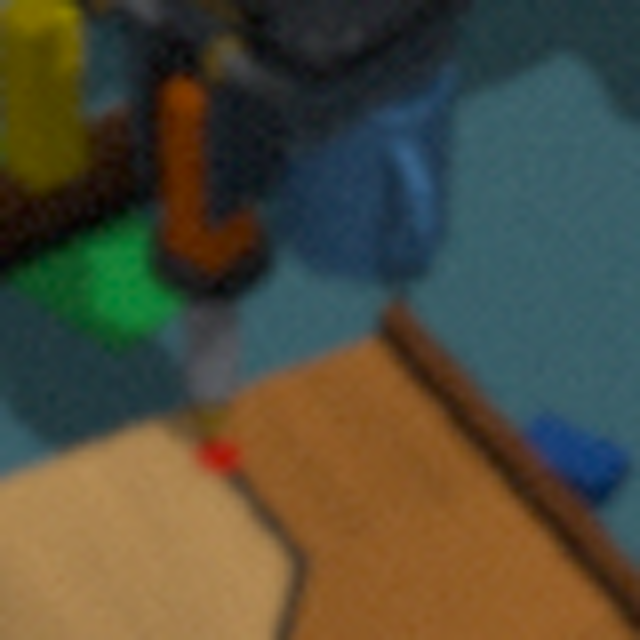

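View pics/u2.png

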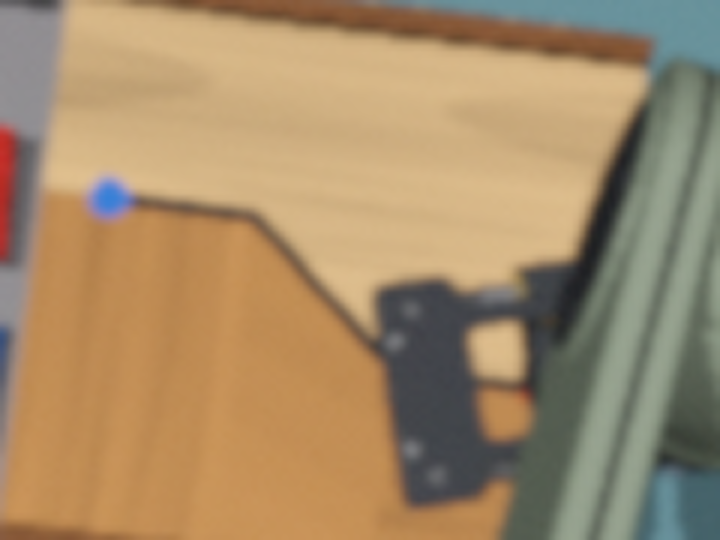

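```bash
python3 -m handwheel '[[0,[0,3,1],[0,0,0]],[0,[0,3,0],[0,0,0]],[0,[0,3,0],[0,0,0]],[0,[0,0,0],[0,0,0]],[0,[0,0,0],[0,0,0]],[0,[0,0,0],[0,0,0]],[0,[0,0,0],[0,0,0]],[0,[0,0,0],[0,0,0]],[0,[0,0,0],[0,0,0]],[0,[0,0,0],[0,0,0]]]' 40
python3 - <<'E'
from h import *
todo(495.7,-154.8,213,9)
f=crop("scene","v1",290,140,330,180,15)
S=lambda P:(proj("scene",P)-[290,140]+.5)*15-.5
p=env.state()["ee_pos"]; print(S([[p[0],p[1],p[2]-119.8],[p[0],p[1],p[2]-113.8],[495.74,-154.79,80],[495,-156.6,80]]))
E
```

```text
time_s: 30.88
ee_pos: [495.9, -155.1, 203.9]
ee_rot: [-90.0, -0.0, 9.0]
force: [0.0, 0.3, -1.1]
gripper_width: 23.8
t 30.88 pos [ 495.95 -155.06  203.93] rot [-90.    -0.01   9.03] shift tool: [-0.2  -9.07  0.29] rows@35: 0.25921697418237344 turn y 0.025207586199970322 w 23.8 F [ 0.    0.31 -1.13] q [ -18.63   13.72   97.68    0.     68.59 -117.66]
[[261.44 397.37]
 [261.11 376.16]
 [263.13 412.05]
 [260.86 405.67]]
```

View pics/v1.png

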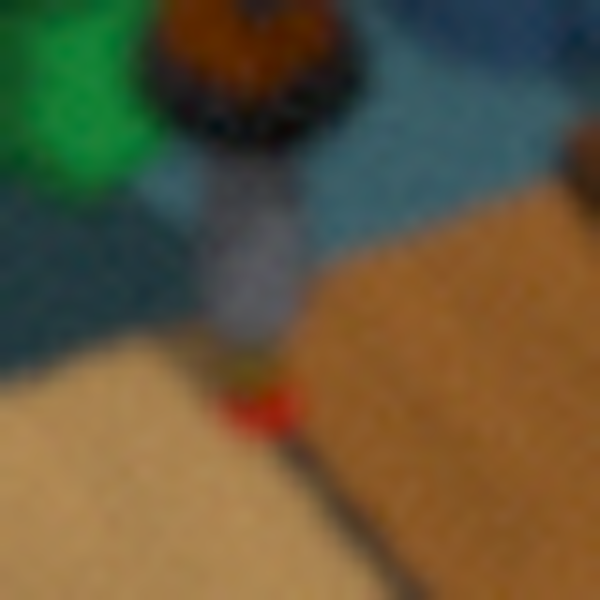

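The tip is over the red dot, about 1.5 mm off, which matches the estimate. I'll press in by roughly 5 mm.

```bash
cat >> h.py <<'E'
W=np.array([[495.1,-154.4],[503.5,-89.7],[572.2,-27.1],[578.9,37.3]])
def tr():
    st=env.state(); p=st["ee_pos"]; best=None
    for i in range(3):
        d=W[i+1]-W[i]; L=np.linalg.norm(d); u=d/L; r=p[:2]-W[i]; s=r@u; l=u[0]*r[1]-u[1]*r[0]
        print("abc"[i],"along %.1f/%.1f lat(left+) %.1f"%(s,L,l),end="; ")
    print("z",round(p[2],2),"F",st["force"],"t",round(st["time_s"],1))
    for i in range(4):
        d=W[i]-p[:2]; y=np.radians(st["ee_rot"][2]); print("to",i,"x %.2f z %.2f"%(d@[np.cos(y),np.sin(y)],d@[-np.sin(y),np.cos(y)]),end="; ")
    print(st["ee_rot"])
E
python3 -m handwheel '[[0,[-0.7,1,0.8],[0,0,0]],[0,[0,1,0],[0,0,0]],[0,[0,1,0],[0,0,0]],[0,[0,1,0],[0,0,0]],[0,[0,1,0],[0,0,0]],[0,[0,1,0],[0,0,0]],[0,[0,1,0],[0,0,0]],[0,[0,1,0],[0,0,0]],[0,[0,1,0],[0,0,0]],[0,[0,0,0],[0,0,0]]]' 40
python3 -c "
from h import *
tr()"
```

```text
time_s: 31.77
ee_pos: [495.1, -154.3, 194.9]
ee_rot: [-90.0, -0.0, 9.0]
force: [-0.7, -0.3, 1.7]
gripper_width: 24.7
a along 0.1/65.2 lat(left+) -0.0; b along -49.7/92.9 lat(left+) -42.1; c along -134.5/64.7 lat(left+) 63.5; z 194.87 F [-0.71 -0.31  1.68] t 31.8
to 0 x -0.03 z -0.06; to 1 x 18.41 z 62.52; to 2 x 96.09 z 113.56; to 3 x 112.81 z 176.11; [-90.    -0.01   9.03]
```

```bash
python3 - <<'E'
from h import *
f=crop("scene","w1",290,130,330,180,12); tr()
crop("scene","w2",290,130,330,180,12); tr()
E
```

```text
a along 0.1/65.2 lat(left+) -0.1; b along -49.7/92.9 lat(left+) -42.2; c along -134.5/64.7 lat(left+) 63.4; z 194.95 F [-1.   -0.14  1.02] t 31.8
to 0 x -0.09 z -0.04; to 1 x 18.36 z 62.55; to 2 x 96.04 z 113.59; to 3 x 112.76 z 176.14; [-90.    -0.02   9.03]
a along 0.1/65.2 lat(left+) -0.0; b along -49.7/92.9 lat(left+) -42.2; c along -134.5/64.7 lat(left+) 63.5; z 194.98 F [-0.79  0.62  1.69] t 31.9
to 0 x -0.06 z -0.04; to 1 x 18.39 z 62.54; to 2 x 96.06 z 113.58; to 3 x 112.79 z 176.13; [-90.    -0.02   9.03]
```

View pics/w1.png

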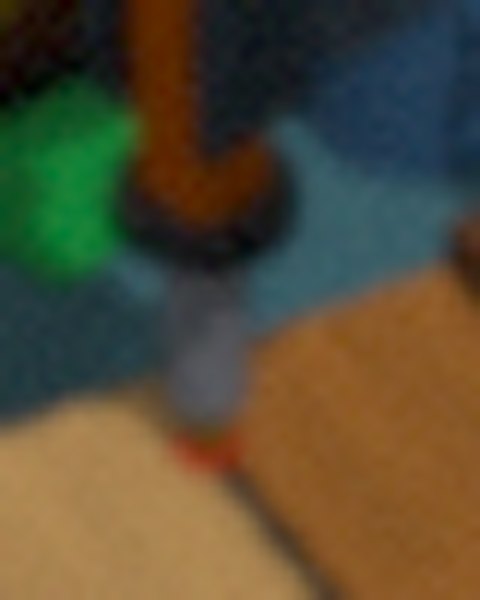

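The force rose by about 2.8 N, so the tip is in by about 4 mm, right in the 3–7 mm band. Starting the stroke.

```bash
python3 -m handwheel '[[0,[0.3,0.2,0.9],[0,0,0]],[0,[0.42,0.2,1.44],[0,0,0]],[0,[0.42,0,1.44],[0,0,0]],[0,[0.42,0,1.44],[0,0,0]],[0,[0.42,0,1.44],[0,0,0]],[0,[0.42,0,1.44],[0,0,0]],[0,[0.42,0,1.44],[0,0,0]],[0,[0.42,0,1.44],[0,0,0]],[0,[0.42,0,1.44],[0,0,0]],[0,[0.42,0,1.44],[0,0,0]]]' 40
python3 -c "
from h import *
tr()"
```

```text
time_s: 32.7
ee_pos: [497.0, -139.9, 194.5]
ee_rot: [-90.0, -0.0, 9.0]
force: [0.7, -2.2, 1.3]
gripper_width: 24.5
a along 14.6/65.2 lat(left+) -0.0; b along -38.6/92.9 lat(left+) -32.7; c along -120.0/64.7 lat(left+) 63.1; z 194.45 F [ 0.67 -2.2   1.31] t 32.7
to 0 x -4.18 z -14.04; to 1 x 14.27 z 48.54; to 2 x 91.95 z 99.58; to 3 x 108.68 z 162.13; [-90.01  -0.01   9.03]
```

```bash
python3 -m handwheel '[[0,[0.42,0,1.44],[0,0,0]],[0,[0.42,0,1.44],[0,0,0]],[0,[0.42,0,1.44],[0,0,0]],[0,[0.42,0,1.44],[0,0,0]],[0,[0.42,0,1.44],[0,0,0]],[0,[0.42,0,1.44],[0,0,0]],[0,[0.42,0,1.44],[0,0,0]],[0,[0.42,0,1.44],[0,0,0]],[0,[0.42,0,1.44],[0,0,0]],[0,[0.42,0,1.44],[0,0,0]]]' 40
python3 -c "
from h import *
tr()"
python3 -m handwheel '[[0,[0.42,0,1.44],[0,0,0]],[0,[0.42,0,1.44],[0,0,0]],[0,[0.42,0,1.44],[0,0,0]],[0,[0.42,0,1.44],[0,0,0]],[0,[0.42,0,1.44],[0,0,0]],[0,[0.42,0,1.44],[0,0,0]],[0,[0.42,0,1.44],[0,0,0]],[0,[0.42,0,1.44],[0,0,0]],[0,[0.42,0,1.44],[0,0,0]],[0,[0.42,0,1.44],[0,0,0]]]' 40
python3 - <<'E'
from h import *
tr()
crop("scene","x1",280,130,360,220,6)
E
```

```text
time_s: 33.53
ee_pos: [498.8, -125.0, 194.4]
ee_rot: [-90.0, 0.0, 9.0]
force: [-0.2, -2.6, 1.5]
gripper_width: 24.1
a along 29.7/65.2 lat(left+) 0.1; b along -27.2/92.9 lat(left+) -22.9; c along -104.9/64.7 lat(left+) 62.9; z 194.43 F [-0.19 -2.64  1.53] t 33.5
to 0 x -8.29 z -28.49; to 1 x 10.16 z 34.09; to 2 x 87.84 z 85.13; to 3 x 104.57 z 147.68; [-89.99   0.     9.03]
time_s: 34.37
ee_pos: [500.7, -110.1, 194.4]
ee_rot: [-90.0, -0.0, 9.0]
force: [0.2, -2.4, 1.4]
gripper_width: 24.2
a along 44.7/65.2 lat(left+) 0.1; b along -15.8/92.9 lat(left+) -13.2; c along -89.9/64.7 lat(left+) 62.5; z 194.43 F [ 0.24 -2.39  1.42] t 34.4
to 0 x -12.49 z -42.89; to 1 x 5.96 z 19.69; to 2 x 83.64 z 70.73; to 3 x 100.36 z 133.28; [-90.    -0.     9.03]
```

View pics/x1.png

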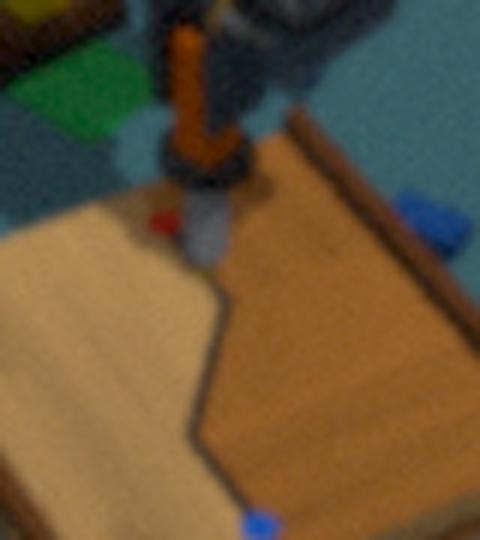

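```bash
python3 -m handwheel '[[0,[0.43,0,1.43],[0,0,0]],[0,[0.43,0,1.43],[0,0,0]],[0,[0.43,0,1.43],[0,0,0]],[0,[0.43,0,1.43],[0,0,0]],[0,[0.43,0,1.43],[0,0,0]],[0,[0.43,0,1.43],[0,0,0]],[0,[0.43,0,1.43],[0,0,0]],[0,[0.43,0,1.43],[0,0,0]],[0,[0.43,0,1.43],[0,0,0]],[0,[0.43,0,1.43],[0,0,0]]]' 40
python3 -m handwheel '[[0,[0.43,0,1.43],[0,0,0]],[0,[0.43,0,1.43],[0,0,0]],[0,[0.43,0,1.43],[0,0,0]],[0,[0.6,0,1.2],[0,0,0]],[0,[1.25,0,0.82],[0,0,0]],[0,[1.25,0,0.82],[0,0,0]],[0,[1.25,0,0.82],[0,0,0]],[0,[1.25,0,0.82],[0,0,0]],[0,[1.25,0,0.82],[0,0,0]],[0,[1.25,0,0.82],[0,0,0]]]' 40
python3 -c "
from h import *
tr()"
```

```text
time_s: 35.25
ee_pos: [502.7, -95.3, 194.4]
ee_rot: [-90.0, 0.0, 9.0]
force: [-0.5, -1.7, 2.7]
gripper_width: 24.3
time_s: 36.08
ee_pos: [510.1, -83.4, 194.2]
ee_rot: [-90.0, 0.1, 9.0]
force: [-1.5, -2.4, 2.1]
gripper_width: 24.6
a along 72.3/65.2 lat(left+) -5.7; b along 9.1/92.9 lat(left+) 0.2; c along -62.4/64.7 lat(left+) 55.9; z 194.25 F [-1.54 -2.4   2.12] t 36.1
to 0 x -25.95 z -67.77; to 1 x -7.51 z -5.19; to 2 x 70.16 z 45.85; to 3 x 86.89 z 108.40; [-89.96   0.05   9.03]
```

```bash
python3 -m handwheel '[[0,[1.25,0,0.82],[0,0,0]],[0,[1.25,0,0.82],[0,0,0]],[0,[1.25,0,0.82],[0,0,0]],[0,[1.25,0,0.82],[0,0,0]],[0,[1.25,0,0.82],[0,0,0]],[0,[1.25,0,0.82],[0,0,0]],[0,[1.25,0,0.82],[0,0,0]],[0,[1.25,0,0.82],[0,0,0]],[0,[1.25,0,0.82],[0,0,0]],[0,[1.25,0,0.82],[0,0,0]]]' 40
python3 -m handwheel '[[0,[1.25,0,0.82],[0,0,0]],[0,[1.25,0,0.82],[0,0,0]],[0,[1.25,0,0.82],[0,0,0]],[0,[1.25,0,0.82],[0,0,0]],[0,[1.25,0,0.82],[0,0,0]],[0,[1.25,0,0.82],[0,0,0]],[0,[1.25,0,0.82],[0,0,0]],[0,[1.25,0,0.82],[0,0,0]],[0,[1.25,0,0.82],[0,0,0]],[0,[1.25,0,0.82],[0,0,0]]]' 40
python3 - <<'E'
from h import *
tr()
crop("scene","y1",280,130,360,220,6)
E
```

```text
time_s: 36.92
ee_pos: [521.5, -73.5, 194.4]
ee_rot: [-90.0, -0.0, 9.0]
force: [-1.3, -1.1, 2.6]
gripper_width: 24.1
time_s: 37.75
ee_pos: [532.6, -63.5, 194.4]
ee_rot: [-90.0, -0.0, 9.0]
force: [-1.4, -2.6, 2.1]
gripper_width: 24.5
a along 95.0/65.2 lat(left+) -25.5; b along 39.2/92.9 lat(left+) -0.2; c along -40.3/64.7 lat(left+) 35.6; z 194.42 F [-1.39 -2.61  2.14] t 37.8
to 0 x -51.29 z -83.93; to 1 x -32.84 z -21.35; to 2 x 44.83 z 29.69; to 3 x 61.56 z 92.24; [-90.    -0.     9.03]
```

View pics/y1.png

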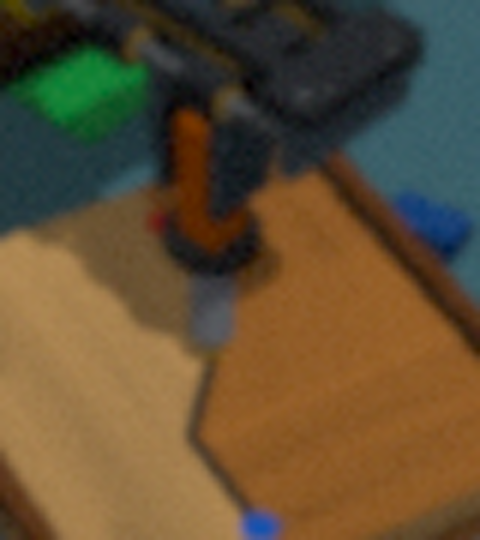

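```bash
python3 -m handwheel '[[0,[1.25,0,0.83],[0,0,0]],[0,[1.25,0,0.83],[0,0,0]],[0,[1.25,0,0.83],[0,0,0]],[0,[1.25,0,0.83],[0,0,0]],[0,[1.25,0,0.83],[0,0,0]],[0,[1.25,0,0.83],[0,0,0]],[0,[1.25,0,0.83],[0,0,0]],[0,[1.25,0,0.83],[0,0,0]],[0,[1.25,0,0.83],[0,0,0]],[0,[1.25,0,0.83],[0,0,0]]]' 40
python3 -m handwheel '[[0,[1.25,0,0.83],[0,0,0]],[0,[1.25,0,0.83],[0,0,0]],[0,[1.25,0,0.83],[0,0,0]],[0,[1.25,0,0.83],[0,0,0]],[0,[1.25,0,0.83],[0,0,0]],[0,[1.25,0,0.83],[0,0,0]],[0,[1.25,0,0.83],[0,0,0]],[0,[1.25,0,0.83],[0,0,0]],[0,[1.25,0,0.83],[0,0,0]],[0,[1.25,0,0.83],[0,0,0]]]' 40
python3 -m handwheel '[[0,[1.25,0,0.83],[0,0,0]],[0,[1.25,0,0.83],[0,0,0]],[0,[1.25,0,0.83],[0,0,0]],[0,[1.25,0,0.83],[0,0,0]],[0,[1.25,0,0.83],[0,0,0]],[0,[1.25,0,0.83],[0,0,0]],[0,[1.25,0,0.83],[0,0,0]],[0,[1.25,0,0.83],[0,0,0]],[0,[1.25,0,0.83],[0,0,0]],[0,[1.25,0,0.83],[0,0,0]]]' 40
python3 -c "
from h import *
tr()"
```

```text
time_s: 38.63
ee_pos: [543.6, -53.3, 194.5]
ee_rot: [-90.0, -0.0, 9.0]
force: [-1.6, -1.2, 2.6]
gripper_width: 24.2
time_s: 39.47
ee_pos: [554.7, -43.1, 194.4]
ee_rot: [-90.0, -0.0, 9.0]
force: [-1.6, -0.9, 2.1]
gripper_width: 24.3
time_s: 40.3
ee_pos: [565.7, -33.0, 194.4]
ee_rot: [-90.0, -0.0, 9.0]
force: [-2.3, -1.9, 1.8]
gripper_width: 24.1
a along 129.5/65.2 lat(left+) -54.4; b along 84.2/92.9 lat(left+) 0.0; c along -6.5/64.7 lat(left+) 5.8; z 194.45 F [-2.32 -1.86  1.84] t 40.3
to 0 x -88.79 z -108.82; to 1 x -70.34 z -46.24; to 2 x 7.34 z 4.80; to 3 x 24.06 z 67.35; [-90.    -0.     9.03]
```

```bash
python3 -m handwheel '[[0,[1.25,0,0.83],[0,0,0]],[0,[1.25,0,0.83],[0,0,0]],[0,[1.25,0,0.83],[0,0,0]],[0,[1.25,0,0.83],[0,0,0]],[0,[1.25,0,0.83],[0,0,0]],[0,[1,0,1],[0,0,0]],[0,[0.39,0,1.44],[0,0,0]],[0,[0.39,0,1.44],[0,0,0]],[0,[0.39,0,1.44],[0,0,0]],[0,[0.39,0,1.44],[0,0,0]]]' 40
python3 -m handwheel '[[0,[0.39,0,1.44],[0,0,0]],[0,[0.39,0,1.44],[0,0,0]],[0,[0.39,0,1.44],[0,0,0]],[0,[0.39,0,1.44],[0,0,0]],[0,[0.39,0,1.44],[0,0,0]],[0,[0.39,0,1.44],[0,0,0]],[0,[0.39,0,1.44],[0,0,0]],[0,[0.39,0,1.44],[0,0,0]],[0,[0.39,0,1.44],[0,0,0]],[0,[0.39,0,1.44],[0,0,0]]]' 40
python3 - <<'E'
from h import *
tr()
crop("scene","z1",280,150,360,240,6)
E
```

```text
time_s: 41.13
ee_pos: [573.2, -20.9, 194.7]
ee_rot: [-90.0, -0.1, 9.0]
force: [-0.3, -3.0, 2.7]
gripper_width: 24.8
time_s: 41.97
ee_pos: [574.1, -5.9, 194.4]
ee_rot: [-90.0, 0.0, 9.0]
force: [-0.2, -2.2, 1.7]
gripper_width: 24.4
a along 157.4/65.2 lat(left+) -59.2; b along 108.6/92.9 lat(left+) 14.4; c along 21.2/64.7 lat(left+) 0.3; z 194.43 F [-0.19 -2.22  1.74] t 42.0
to 0 x -101.32 z -134.22; to 1 x -82.87 z -71.64; to 2 x -5.19 z -20.60; to 3 x 11.53 z 41.95; [-89.99   0.01   9.03]
```

View pics/z1.png

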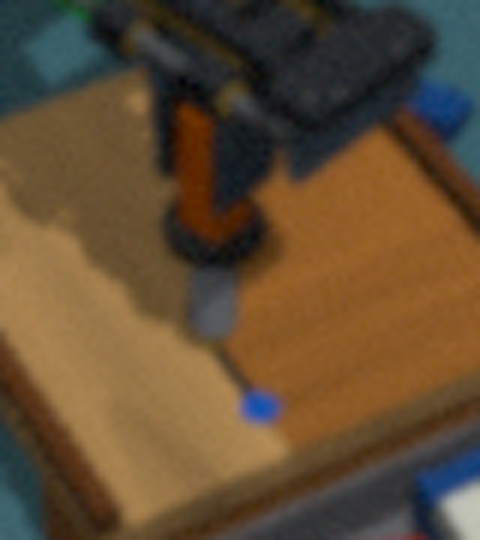

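```bash
python3 -m handwheel '[[0,[0.4,0,1.44],[0,0,0]],[0,[0.4,0,1.44],[0,0,0]],[0,[0.4,0,1.44],[0,0,0]],[0,[0.4,0,1.44],[0,0,0]],[0,[0.4,0,1.44],[0,0,0]],[0,[0.4,0,1.44],[0,0,0]],[0,[0.4,0,1.44],[0,0,0]],[0,[0.4,0,1.44],[0,0,0]],[0,[0.4,0,1.44],[0,0,0]],[0,[0.4,0,1.44],[0,0,0]]]' 40
python3 -m handwheel '[[0,[0.4,0,1.44],[0,0,0]],[0,[0.4,0,1.44],[0,0,0]],[0,[0.4,0,1.44],[0,0,0]],[0,[0.4,0,1.44],[0,0,0]],[0,[0.4,0,1.44],[0,0,0]],[0,[0.4,0,1.44],[0,0,0]],[0,[0.4,0,1.44],[0,0,0]],[0,[0.4,0,1.44],[0,0,0]],[0,[0.4,0,1.44],[0,0,0]],[0,[0.4,0,1.44],[0,0,0]]]' 40
python3 -m handwheel '[[0,[0.4,0,1.44],[0,0,0]],[0,[0.4,0,1.44],[0,0,0]],[0,[0.4,0,1.44],[0,0,0]],[0,[0.4,0,1.44],[0,0,0]],[0,[0.4,0,1.44],[0,0,0]],[0,[0.4,0,1.44],[0,0,0]],[0,[0.4,0,1.44],[0,0,0]],[0,[0.3,0,1],[0,0,0]],[0,[0,0,0],[0,0,0]],[0,[0,0,0],[0,0,0]]]' 40
python3 - <<'E'
from h import *
tr()
crop("scene","za1",280,150,360,240,6)
tr()
E
```

```text
time_s: 42.85
ee_pos: [575.9, 8.9, 194.4]
ee_rot: [-90.0, -0.0, 9.0]
force: [-1.5, -2.7, 1.9]
gripper_width: 24.2
time_s: 43.68
ee_pos: [577.6, 23.8, 194.4]
ee_rot: [-90.0, -0.0, 9.0]
force: [-0.0, -2.8, 2.8]
gripper_width: 24.6
time_s: 44.52
ee_pos: [579.0, 35.5, 194.5]
ee_rot: [-89.9, -0.0, 9.0]
force: [-0.7, -1.7, 1.7]
gripper_width: 24.6
a along 199.1/65.2 lat(left+) -58.7; b along 140.1/92.9 lat(left+) 41.7; c along 62.9/64.7 lat(left+) -0.3; z 194.49 F [-0.66 -1.7   1.7 ] t 44.5
to 0 x -112.62 z -174.36; to 1 x -94.18 z -111.78; to 2 x -16.51 z -60.73; to 3 x 0.21 z 1.82; [-89.95  -0.03   9.03]
a along 199.1/65.2 lat(left+) -58.7; b along 140.1/92.9 lat(left+) 41.7; c along 62.9/64.7 lat(left+) -0.3; z 194.49 F [-0.33 -0.49  1.82] t 44.6
to 0 x -112.61 z -174.34; to 1 x -94.17 z -111.76; to 2 x -16.50 z -60.71; to 3 x 0.21 z 1.85; [-89.95  -0.03   9.02]
```

View pics/za1.png

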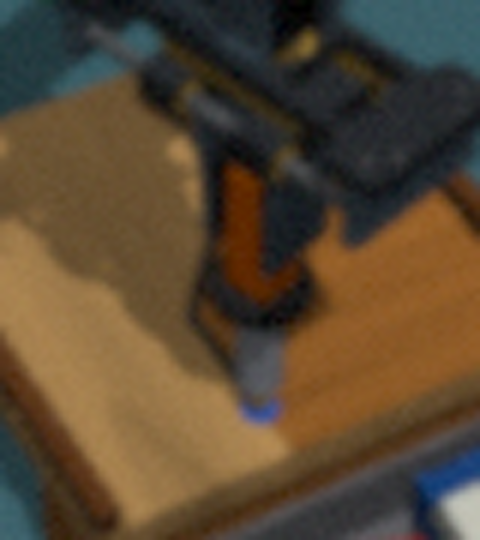

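The tip is on the blue dot. Starting the return stroke.

```bash
python3 -m handwheel '[[0,[-0.3,0,-1],[0,0,0]],[0,[-0.39,0,-1.45],[0,0,0]],[0,[-0.39,0,-1.45],[0,0,0]],[0,[-0.39,0,-1.45],[0,0,0]],[0,[-0.39,0,-1.45],[0,0,0]],[0,[-0.39,0,-1.45],[0,0,0]],[0,[-0.39,0,-1.45],[0,0,0]],[0,[-0.39,0,-1.45],[0,0,0]],[0,[-0.39,0,-1.45],[0,0,0]],[0,[-0.39,0,-1.45],[0,0,0]]]' 40
python3 -m handwheel '[[0,[-0.39,0,-1.45],[0,0,0]],[0,[-0.39,0,-1.45],[0,0,0]],[0,[-0.39,0,-1.45],[0,0,0]],[0,[-0.39,0,-1.45],[0,0,0]],[0,[-0.39,0,-1.45],[0,0,0]],[0,[-0.39,0,-1.45],[0,0,0]],[0,[-0.39,0,-1.45],[0,0,0]],[0,[-0.39,0,-1.45],[0,0,0]],[0,[-0.39,0,-1.45],[0,0,0]],[0,[-0.39,0,-1.45],[0,0,0]]]' 40
python3 -m handwheel '[[0,[-0.39,0,-1.45],[0,0,0]],[0,[-0.39,0,-1.45],[0,0,0]],[0,[-0.39,0,-1.45],[0,0,0]],[0,[-0.39,0,-1.45],[0,0,0]],[0,[-0.39,0,-1.45],[0,0,0]],[0,[-0.39,0,-1.45],[0,0,0]],[0,[-0.39,0,-1.45],[0,0,0]],[0,[-0.39,0,-1.45],[0,0,0]],[0,[-0.39,0,-1.45],[0,0,0]],[0,[-0.39,0,-1.45],[0,0,0]]]' 40
python3 -c "
from h import *
tr()"
```

```text
time_s: 45.4
ee_pos: [577.3, 20.4, 194.5]
ee_rot: [-90.0, -0.0, 9.0]
force: [-0.0, 1.7, 1.6]
gripper_width: 24.2
time_s: 46.23
ee_pos: [575.7, 5.5, 194.5]
ee_rot: [-90.0, -0.0, 9.0]
force: [0.1, 3.0, 2.2]
gripper_width: 24.4
time_s: 47.07
ee_pos: [574.1, -9.4, 194.4]
ee_rot: [-90.0, -0.0, 9.0]
force: [0.3, 2.4, 3.5]
gripper_width: 24.4
a along 153.9/65.2 lat(left+) -59.7; b along 106.3/92.9 lat(left+) 11.8; c along 17.8/64.7 lat(left+) -0.1; z 194.44 F [0.28 2.38 3.5 ] t 47.1
to 0 x -100.82 z -130.77; to 1 x -82.37 z -68.19; to 2 x -4.69 z -17.15; to 3 x 12.04 z 45.40; [-90.    -0.     9.03]
```

```bash
python3 -m handwheel '[[0,[-0.39,0,-1.45],[0,0,0]],[0,[-0.39,0,-1.45],[0,0,0]],[0,[-0.39,0,-1.45],[0,0,0]],[0,[-0.39,0,-1.45],[0,0,0]],[0,[-0.39,0,-1.45],[0,0,0]],[0,[-0.39,0,-1.45],[0,0,0]],[0,[-0.39,0,-1.45],[0,0,0]],[0,[-0.39,0,-1.45],[0,0,0]],[0,[-0.39,0,-1.45],[0,0,0]],[0,[-0.39,0,-1.45],[0,0,0]]]' 40
python3 -m handwheel '[[0,[-0.5,0,-1.4],[0,0,0]],[0,[-1,0,-1.1],[0,0,0]],[0,[-1.25,0,-0.82],[0,0,0]],[0,[-1.25,0,-0.82],[0,0,0]],[0,[-1.25,0,-0.82],[0,0,0]],[0,[-1.25,0,-0.82],[0,0,0]],[0,[-1.25,0,-0.82],[0,0,0]],[0,[-1.25,0,-0.82],[0,0,0]],[0,[-1.25,0,-0.82],[0,0,0]],[0,[-1.25,0,-0.82],[0,0,0]]]' 40
python3 -c "
from h import *
tr()"
```

```text
time_s: 47.9
ee_pos: [572.6, -24.4, 194.4]
ee_rot: [-90.0, -0.0, 9.0]
force: [0.9, 2.6, 2.8]
gripper_width: 24.4
time_s: 48.73
ee_pos: [562.6, -35.1, 194.5]
ee_rot: [-90.0, -0.0, 9.0]
force: [1.6, 2.2, 1.1]
gripper_width: 24.3
a along 127.0/65.2 lat(left+) -51.6; b along 80.5/92.9 lat(left+) 0.5; c along -9.0/64.7 lat(left+) 8.7; z 194.48 F [1.61 2.22 1.13] t 48.7
to 0 x -85.40 z -107.22; to 1 x -66.95 z -44.64; to 2 x 10.73 z 6.41; to 3 x 27.45 z 68.96; [-90.    -0.01   9.03]
```

```bash
python3 -m handwheel '[[0,[-1.25,0,-0.83],[0,0,0]],[0,[-1.25,0,-0.83],[0,0,0]],[0,[-1.25,0,-0.83],[0,0,0]],[0,[-1.25,0,-0.83],[0,0,0]],[0,[-1.25,0,-0.83],[0,0,0]],[0,[-1.25,0,-0.83],[0,0,0]],[0,[-1.25,0,-0.83],[0,0,0]],[0,[-1.25,0,-0.83],[0,0,0]],[0,[-1.25,0,-0.83],[0,0,0]],[0,[-1.25,0,-0.83],[0,0,0]]]' 40
python3 -m handwheel '[[0,[-1.25,0,-0.83],[0,0,0]],[0,[-1.25,0,-0.83],[0,0,0]],[0,[-1.25,0,-0.83],[0,0,0]],[0,[-1.25,0,-0.83],[0,0,0]],[0,[-1.25,0,-0.83],[0,0,0]],[0,[-1.25,0,-0.83],[0,0,0]],[0,[-1.25,0,-0.83],[0,0,0]],[0,[-1.25,0,-0.83],[0,0,0]],[0,[-1.25,0,-0.83],[0,0,0]],[0,[-1.25,0,-0.83],[0,0,0]]]' 40
python3 -m handwheel '[[0,[-1.25,0,-0.83],[0,0,0]],[0,[-1.25,0,-0.83],[0,0,0]],[0,[-1.25,0,-0.83],[0,0,0]],[0,[-1.25,0,-0.83],[0,0,0]],[0,[-1.25,0,-0.83],[0,0,0]],[0,[-1.25,0,-0.83],[0,0,0]],[0,[-1.25,0,-0.83],[0,0,0]],[0,[-1.25,0,-0.83],[0,0,0]],[0,[-1.25,0,-0.83],[0,0,0]],[0,[-1.25,0,-0.83],[0,0,0]]]' 40
python3 -c "
from h import *
tr()"
```

```text
time_s: 49.57
ee_pos: [551.5, -45.2, 194.4]
ee_rot: [-90.0, -0.0, 9.0]
force: [1.5, 1.4, 2.1]
gripper_width: 24.2
time_s: 50.4
ee_pos: [540.5, -55.4, 194.4]
ee_rot: [-90.0, -0.0, 9.0]
force: [1.7, 1.9, 2.2]
gripper_width: 24.2
time_s: 51.23
ee_pos: [529.5, -65.6, 194.4]
ee_rot: [-90.0, -0.0, 9.0]
force: [1.9, 0.2, 2.7]
gripper_width: 23.9
a along 92.5/65.2 lat(left+) -22.6; b along 35.4/92.9 lat(left+) 0.4; c along -42.7/64.7 lat(left+) 38.5; z 194.44 F [1.91 0.17 2.75] t 51.2
to 0 x -47.87 z -82.34; to 1 x -29.42 z -19.77; to 2 x 48.25 z 31.27; to 3 x 64.98 z 93.82; [-90.    -0.     9.03]
```

```bash
python3 -m handwheel '[[0,[-1.25,0,-0.84],[0,0,0]],[0,[-1.25,0,-0.84],[0,0,0]],[0,[-1.25,0,-0.84],[0,0,0]],[0,[-1.25,0,-0.84],[0,0,0]],[0,[-1.25,0,-0.84],[0,0,0]],[0,[-1.25,0,-0.84],[0,0,0]],[0,[-1.25,0,-0.84],[0,0,0]],[0,[-1.25,0,-0.84],[0,0,0]],[0,[-1.25,0,-0.84],[0,0,0]],[0,[-1.25,0,-0.84],[0,0,0]]]' 40
python3 -m handwheel '[[0,[-1.25,0,-0.84],[0,0,0]],[0,[-1.25,0,-0.84],[0,0,0]],[0,[-1.25,0,-0.84],[0,0,0]],[0,[-1.25,0,-0.84],[0,0,0]],[0,[-1.25,0,-0.84],[0,0,0]],[0,[-1.25,0,-0.84],[0,0,0]],[0,[-1.25,0,-0.84],[0,0,0]],[0,[-1.25,0,-0.84],[0,0,0]],[0,[-1.25,0,-0.84],[0,0,0]],[0,[-1.25,0,-0.84],[0,0,0]]]' 40
python3 -m handwheel '[[0,[-1.25,0,-0.84],[0,0,0]],[0,[-1.25,0,-0.84],[0,0,0]],[0,[-1.1,0,-1],[0,0,0]],[0,[-0.6,0,-1.4],[0,0,0]],[0,[-0.42,0,-1.44],[0,0,0]],[0,[-0.42,0,-1.44],[0,0,0]],[0,[-0.42,0,-1.44],[0,0,0]],[0,[-0.42,0,-1.44],[0,0,0]],[0,[-0.42,0,-1.44],[0,0,0]],[0,[-0.42,0,-1.44],[0,0,0]]]' 40
python3 -c "
from h import *
tr()"
```

```text
time_s: 52.07
ee_pos: [518.4, -75.8, 194.4]
ee_rot: [-90.0, -0.0, 9.0]
force: [3.0, 2.3, 1.3]
gripper_width: 24.1
time_s: 52.9
ee_pos: [507.4, -86.1, 194.4]
ee_rot: [-90.0, -0.0, 9.0]
force: [1.7, 1.6, 1.7]
gripper_width: 24.7
time_s: 53.73
ee_pos: [502.5, -99.7, 194.3]
ee_rot: [-90.0, 0.0, 9.0]
force: [0.3, 2.3, 2.5]
gripper_width: 24.7
a along 55.2/65.2 lat(left+) -0.3; b along -7.4/92.9 lat(left+) -6.7; c along -79.4/64.7 lat(left+) 61.8; z 194.3 F [0.33 2.3  2.48] t 53.7
to 0 x -15.92 z -52.88; to 1 x 2.53 z 9.70; to 2 x 80.20 z 60.74; to 3 x 96.92 z 123.29; [-89.98   0.04   9.03]
```

```bash
python3 -m handwheel '[[0,[-0.44,0,-1.44],[0,0,0]],[0,[-0.44,0,-1.44],[0,0,0]],[0,[-0.44,0,-1.44],[0,0,0]],[0,[-0.44,0,-1.44],[0,0,0]],[0,[-0.44,0,-1.44],[0,0,0]],[0,[-0.44,0,-1.44],[0,0,0]],[0,[-0.44,0,-1.44],[0,0,0]],[0,[-0.44,0,-1.44],[0,0,0]],[0,[-0.44,0,-1.44],[0,0,0]],[0,[-0.44,0,-1.44],[0,0,0]]]' 40
python3 -m handwheel '[[0,[-0.44,0,-1.44],[0,0,0]],[0,[-0.44,0,-1.44],[0,0,0]],[0,[-0.44,0,-1.44],[0,0,0]],[0,[-0.44,0,-1.44],[0,0,0]],[0,[-0.44,0,-1.44],[0,0,0]],[0,[-0.44,0,-1.44],[0,0,0]],[0,[-0.44,0,-1.44],[0,0,0]],[0,[-0.44,0,-1.44],[0,0,0]],[0,[-0.44,0,-1.44],[0,0,0]],[0,[-0.44,0,-1.44],[0,0,0]]]' 40
python3 -m handwheel '[[0,[-0.44,0,-1.44],[0,0,0]],[0,[-0.44,0,-1.44],[0,0,0]],[0,[-0.44,0,-1.44],[0,0,0]],[0,[-0.44,0,-1.44],[0,0,0]],[0,[-0.44,0,-1.44],[0,0,0]],[0,[-0.44,0,-1.44],[0,0,0]],[0,[-0.44,0,-1.44],[0,0,0]],[0,[-0.44,0,-1.44],[0,0,0]],[0,[-0.44,0,-1.44],[0,0,0]],[0,[-0.44,0,-1.44],[0,0,0]]]' 40
python3 -m handwheel '[[0,[-0.44,0,-1.44],[0,0,0]],[0,[-0.44,0,-1.44],[0,0,0]],[0,[-0.44,0,-1.44],[0,0,0]],[0,[-0.44,0,-1.44],[0,0,0]],[0,[-0.44,0,-1.44],[0,0,0]],[0,[-0.3,0,-1],[0,0,0]],[0,[0,0,0],[0,0,0]],[0,[0,0,0],[0,0,0]],[0,[0,0,0],[0,0,0]],[0,[0,0,0],[0,0,0]]]' 40
python3 - <<'E'
from h import *
tr()
crop("scene","zb1",280,130,360,220,6)
E
```

```text
time_s: 54.57
ee_pos: [500.7, -114.7, 194.4]
ee_rot: [-90.0, -0.0, 9.0]
force: [0.3, 2.4, 1.7]
gripper_width: 24.5
time_s: 55.4
ee_pos: [498.6, -129.6, 194.4]
ee_rot: [-90.0, -0.0, 9.0]
force: [1.0, 3.2, 1.5]
gripper_width: 24.6
time_s: 56.23
ee_pos: [496.5, -144.5, 194.4]
ee_rot: [-90.0, -0.0, 9.0]
force: [0.4, 2.5, 1.3]
gripper_width: 24.4
time_s: 57.07
ee_pos: [495.3, -153.2, 194.4]
ee_rot: [-90.0, 0.0, 9.0]
force: [-0.1, 0.3, 2.6]
gripper_width: 24.5
a along 1.3/65.2 lat(left+) -0.0; b along -48.8/92.9 lat(left+) -41.4; c along -133.3/64.7 lat(left+) 63.4; z 194.39 F [-0.13  0.29  2.59] t 57.1
to 0 x -0.39 z -1.20; to 1 x 18.07 z 61.38; to 2 x 95.76 z 112.40; to 3 x 112.50 z 174.95; [-90.04   0.02   9.04]
```

View pics/zb1.png

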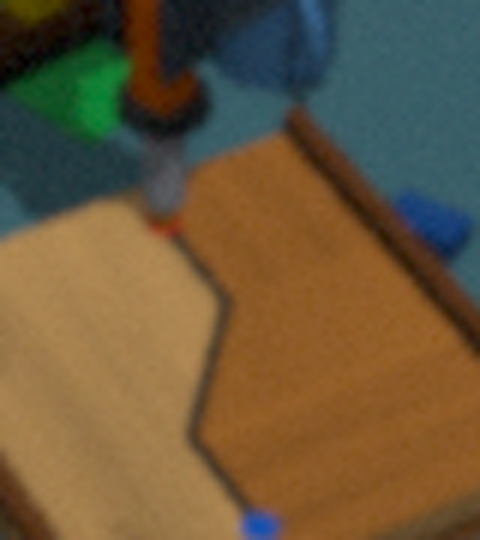

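Back on the red dot. Lifting slowly off the dot, then carrying the tracer home.

```bash
python3 -m handwheel '[[0,[0,-1,0],[0,0,0]],[0,[0,-1.5,0],[0,0,0]],[0,[0,-1.5,0],[0,0,0]],[0,[0,-1.5,0],[0,0,0]],[0,[0,-1.5,0],[0,0,0]],[0,[0,-3,0],[0,0,0]],[0,[0,-10,0],[0,0,0]],[0,[0,-15,0],[0,0,0]],[0,[0,-15,0],[0,0,0]],[0,[0,-15,0],[0,0,0]]]' 40
python3 -m handwheel '[[0,[0,0,20],[0,0,0]],[0,[1,0,35],[0,0,0]],[0,[1,0,35],[0,0,0]],[0,[1,0,35],[0,0,0]],[0,[1,0,35],[0,0,0]],[0,[1,0,35],[0,0,0]],[0,[0,0,35],[0,0,0]],[0,[0,0,35],[0,0,0]],[0,[0,0,35],[0,0,0]],[0,[0,0,35],[0,0,0]]]' 40
python3 -m handwheel '[[0,[0,0,35],[0,0,0]],[0,[0,0,35],[0,0,0]],[0,[0,0,35],[0,0,0]],[0,[0,0,35],[0,0,0]],[0,[0,0,25],[0,0,0]],[0,[0,0,10],[0,0,0]],[0,[0,0,0],[0,0,0]],[0,[0,0,0],[0,0,0]],[0,[0,0,0],[0,0,0]],[0,[0,0,0],[0,0,0]]]' 40
python3 -c "
from h import *
todo(420.4,361.3,235,9.03)"
```

```text
time_s: 57.95
ee_pos: [495.4, -152.9, 260.7]
ee_rot: [-90.0, -0.0, 9.0]
force: [-0.2, -0.3, -0.6]
gripper_width: 24.2
time_s: 58.78
ee_pos: [447.3, 180.4, 260.3]
ee_rot: [-90.0, -0.1, 9.0]
force: [1.1, -0.7, -0.4]
gripper_width: 24.3
time_s: 59.62
ee_pos: [420.6, 350.1, 259.7]
ee_rot: [-90.0, -0.0, 8.9]
force: [-0.2, -1.0, -2.2]
gripper_width: 24.4
t 59.62 pos [420.64 350.15 259.75] rot [-90.03  -0.01   8.93] shift tool: [ 1.49 24.74 11.07] rows@35: 0.7069479667405933 turn y -0.09823631555714663 w 24.4 F [-0.18 -1.01 -2.16] q [ 38.59  14.34  88.65  -0.03  77.02 -60.34]
```

```bash
python3 -m handwheel '[[0,[1.4,0,11],[0,0,0]],[0,[0,10,0],[0,0,0]],[0,[0,12,0],[0,0,0]],[0,[0,8,0],[0,0,0]],[0,[0,0,0],[0,0,0]],[0,[0,0,0],[0,0,0]],[0,[0,0,0],[0,0,0]],[0,[0,0,0],[0,0,0]],[0,[0,0,0],[0,0,0]],[0,[0,0,0],[0,0,0]]]' 40
python3 - <<'E'
from h import *
todo(420.4,361.3,228,9.03)
crop("scene","zc1",425,220,485,300,7.5)
crop("top","zc2",130,190,230,280,6)
S=lambda P:(proj("scene",P)-[425,220]+.5)*7.5-.5
print(S([[420.6,361.3,100],[420.6,361.3,109]]))
E
```

```text
time_s: 60.45
ee_pos: [420.1, 362.9, 229.9]
ee_rot: [-90.0, -0.0, 9.0]
force: [-0.0, 0.5, -1.5]
gripper_width: 24.4
t 60.45 pos [420.12 362.85 229.94] rot [-89.97  -0.05   9.03] shift tool: [ 0.03  1.94 -1.58] rows@35: 0.0554000749474833 turn y -0.002834885516859842 w 24.4 F [-0.03  0.48 -1.54] q [ 39.63  15.93  90.74   0.    73.27 -59.4 ]
[[206.33 329.23]
 [212.77 314.2 ]]
```

View pics/zc1.png

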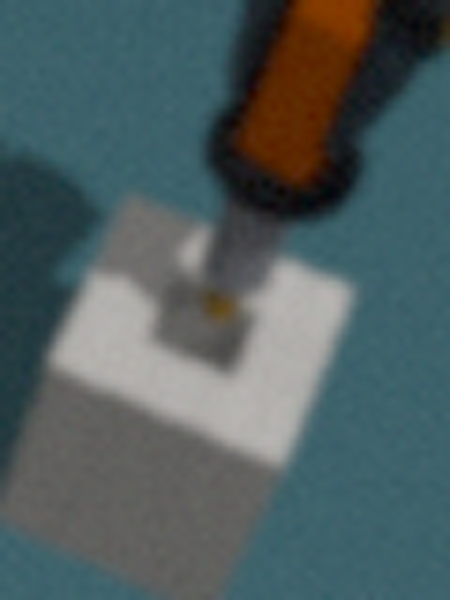

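The tip is centred over the hole to within about 1 mm. I'll correct by -1.3 in z and insert.

```bash
python3 -m handwheel '[[0,[0,0,-1.3],[0,0,0]],[0,[0,4,0],[0,0,0]],[0,[0,5,0],[0,0,0]],[0,[0,5,0],[0,0,0]],[0,[0,5,0],[0,0,0]],[0,[0,5,0],[0,0,0]],[0,[0,5,0],[0,0,0]],[0,[0,5,0],[0,0,0]],[0,[0,5,0],[0,0,0]],[0,[0,5,0],[0,0,0]]]' 40
python3 - <<'E'
from h import *
todo(420.4,361.3,136,9.03)
crop("scene","zd1",425,220,485,300,7.5)
E
```

```text
time_s: 61.38
ee_pos: [420.1, 361.4, 184.9]
ee_rot: [-90.0, 0.0, 9.0]
force: [-0.5, -0.5, -1.9]
gripper_width: 24.3
t 61.38 pos [420.14 361.42 184.9 ] rot [-90.     0.     9.03] shift tool: [ 0.24 48.9  -0.16] rows@35: 1.3971430679357333 turn y 0.00041001997404066515 w 24.3 F [-0.48 -0.49 -1.88] q [ 39.51  17.6   95.05   0.    67.35 -59.52]
```

View pics/zd1.png

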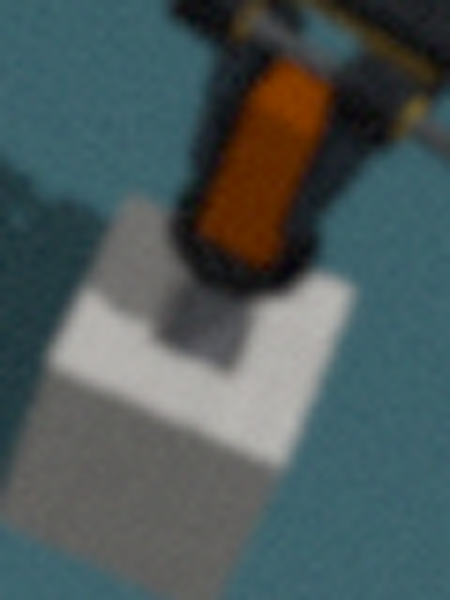

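```bash
python3 -m handwheel '[[0,[0,5,0],[0,0,0]],[0,[0,6,0],[0,0,0]],[0,[0,6,0],[0,0,0]],[0,[0,6,0],[0,0,0]],[0,[0,6,0],[0,0,0]],[0,[0,6,0],[0,0,0]],[0,[0,6,0],[0,0,0]],[0,[0,4,0],[0,0,0]],[0,[0,2,0],[0,0,0]],[0,[0,0,0],[0,0,0]]]' 40
python3 -c "
from h import *
todo(420.4,361.3,135,9.03)"
```

```text
time_s: 62.27
ee_pos: [420.0, 361.3, 137.9]
ee_rot: [-90.0, 0.0, 9.0]
force: [-0.0, 0.2, -1.8]
gripper_width: 24.0
t 62.27 pos [419.95 361.27 137.91] rot [-90.02   0.04   9.03] shift tool: [ 0.45  2.91 -0.04] rows@35: 0.08305912739201443 turn y -0.001450475066969048 w 24.0 F [-0.01  0.24 -1.8 ] q [ 39.51  19.86  98.99   0.    61.19 -59.52]
```

```bash
python3 -m handwheel '[[0,[0,0.6,0],[0,0,0]],[0,[0,0.6,0],[0,0,0]],[0,[0,0.6,0],[0,0,0]],[0,[0,0.5,0],[0,0,0]],[0,[0,0.3,0],[0,0,0]],[0,[0,0.3,0],[0,0,0]],[0,[0,0.2,0],[0,0,0]],[0,[0,0,0],[0,0,0]],[0,[0,0,0],[0,0,0]],[0,[0,0,0],[0,0,0]]]' 40
python3 -c "
from h import *
todo(420.4,361.3,135,9.03)"
```

```text
time_s: 63.1
ee_pos: [420.2, 361.4, 135.4]
ee_rot: [-90.0, -0.0, 9.0]
force: [-0.5, -0.1, -1.0]
gripper_width: 24.1
t 63.1 pos [420.19 361.45 135.4 ] rot [-89.99  -0.01   9.03] shift tool: [ 0.19  0.4  -0.18] rows@35: 0.011487225463491095 turn y -0.001498751853912239 w 24.1 F [-0.54 -0.06 -1.  ] q [ 39.51  19.99  99.2    0.    60.8  -59.52]
```

```bash
python3 -m handwheel '[[0,[0,0.3,0],[0,0,0]],[0,[0,0.3,0],[0,0,0]],[0,[0,0.2,0],[0,0,0]],[0,[0,0,0],[0,0,0]],[0,[0,0,0],[0,0,0]],[0,[0,0,0],[0,0,0]],[0,[0,0,0],[0,0,0]],[0,[0,0,0],[0,0,0]],[0,[0,0,0],[0,0,0]],[0,[0,0,0],[0,0,0]]]' 20
python3 -m handwheel '[[0.3,[0,0,0],[0,0,0]],[0.5,[0,0,0],[0,0,0]],[0.7,[0,0,0],[0,0,0]],[0.9,[0,0,0],[0,0,0]],[1,[0,0,0],[0,0,0]],[1,[0,0,0],[0,0,0]],[1,[0,0,0],[0,0,0]],[1,[0,-8,0],[0,0,0]],[1,[0,-15,0],[0,0,0]],[1,[0,-20,0],[0,0,0]]]'
python3 -m handwheel '[[1,[0,-30,0],[0,0,0]],[1,[0,-30,0],[0,0,0]],[1,[0,-30,0],[0,0,0]],[1,[0,-20,30],[0,0,0]],[1,[0,0,35],[0,0,0]],[1,[0,0,35],[0,0,0]],[1,[0,0,35],[0,0,0]],[1,[0,0,30],[0,0,0]],[1,[0,0,0],[0,0,0]],[1,[0,0,0],[0,0,0]]]'
python3 - <<'E'
from h import *
todo(420.4,361.3,135,9.03)
crop("scene","ze1",240,90,490,310,3)
crop("top","ze2",140,90,490,310,2.2)
E
```

```text
time_s: 63.93
ee_pos: [420.2, 361.4, 134.8]
ee_rot: [-90.0, -0.0, 9.0]
force: [-0.7, -0.7, 2.6]
gripper_width: 24.1
time_s: 64.77
ee_pos: [419.4, 360.9, 177.3]
ee_rot: [-90.1, 0.2, 9.0]
force: [0.4, 1.1, -0.2]
gripper_width: 84.9
time_s: 65.6
ee_pos: [393.7, 525.4, 287.2]
ee_rot: [-90.0, 0.0, 9.2]
force: [0.0, 0.7, -1.0]
gripper_width: 91.3
t 65.6 pos [393.68 525.42 287.18] rot [-90.04   0.02   9.15] shift tool: [   0.33  152.31 -166.16] rows@35: 4.747514853395596 turn y 0.12343042427769113 w 91.3 F [ 0.03  0.71 -0.97] q [ 52.16  24.23  70.17  -0.02  85.64 -46.99]
```

View pics/ze1.png

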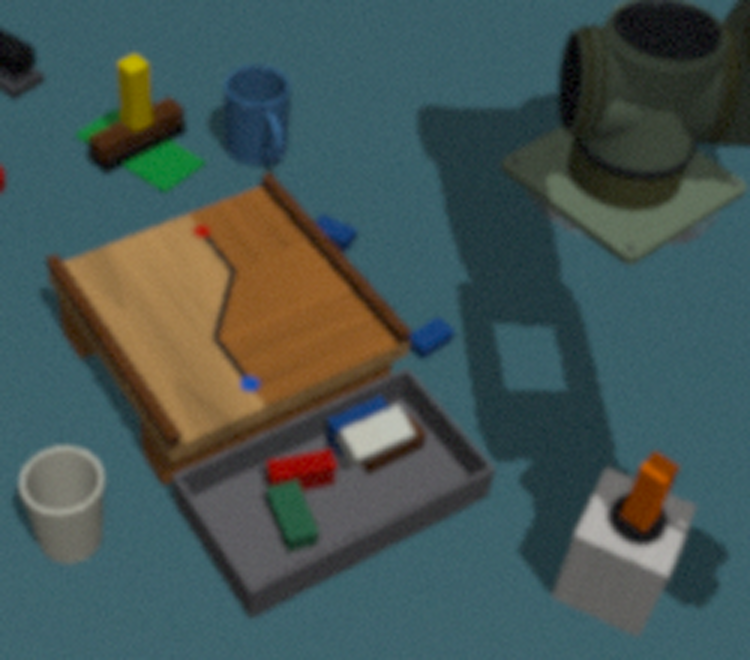

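View pics/ze2.png

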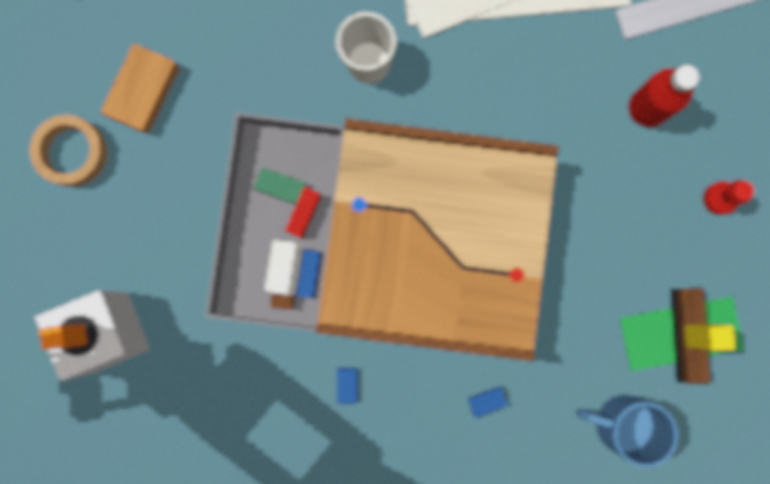

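Everything is in place: five offcuts in the tray (red has been nudged inside it), tracer seated, sweeper on the mat, bystanders where they were. Handing in.

```bash
python3 - <<'E'
from h import *
print(env.state()["qvel"]); print(env.job_done())
E
```

```text
[-0.85 -0.84  0.49  0.16 -0.13  0.07]
the job is handed in; nothing more can be done
None
```

The job was handed in at about 66 s, and no verdict was reported.

- **Sweeping:** I pushed the five offcuts present (red, blue, brown, green, white; there was no yellow one) into the tray with two strokes of the sweeper. The hand never touched one. The sweeper went back on its mat.
- **Tracing:** I drew the tracer red–blue–red along the seam at about 18 mm/s. By arm readings it stayed within about 0.5 mm of the measured line. The tip was pressed in an estimated 4–5 mm, worked out from the force and height because I had no direct reading of it. I then hung the tracer back in its stand.

**Last checks:**
- In both cameras, the panel is clear and all five offcuts are in the tray. The sweeper stands on the mat, the tracer is seated in its stand, and the bystanders look unmoved; I judged all of this by eye.
- The red offcut turned slightly inside the tray between looks. That was probably the announced knock, and it stayed in.
- The two cameras disagreed on the seam's position by a steady 3 mm or so. I used their mean and corrected it by about 0.7 mm after sighting the tip against the red dot.

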